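Put the three-tier cake stand together for display

ROBOT

A 6-joint arm with a two-finger parallel gripper is mounted at the origin on a cart in front of the work surface, level with it; the furniture and walls round the work are solid. World frame = base frame: x ahead of the robot, y to its left, z up, the work surface at z = 0. Lengths are in m, angles in rad, forces in N, time in s.
With the tool pointing down it reaches from about 0.375 to 0.9 m from the base axis. Payload 3.1 kg.
Tool frame: the origin (TCP) lies on the centre line of the jaws, within the pads' length; the fingertips stand 8 mm ahead of it and the grasp point (between the pads) lies 11 mm behind it (bot.tip_extent is the distance from the TCP to the fingertips, in m); z points along the fingers, y is the line along which they close (so a half turn about z gives the same grasp; the last joint's range is limited). The gripper opens to 85 mm and grips with 20 to 120 N. Pads are 22 mm wide; open, the fingers measure 114 mm over their backs; the gripper's body (76 mm by 85 mm) begins 54 mm behind the grasp point. The pads swing forward as they close: fully open they stand 13 mm farther back than shut.
Start: joints at [-1.498, 0.527, 1.433, -0, 1.181, -0.178], TCP at [0.156, -0.605, 0.239] pointing down, gripper open.
Joint ranges: [-3.08, 3.08], [-0.75, 2.2], [0.22, 2.44], [-1.43, 4.57], [0, 2.65], [-2.85, 2.85]. Speed limits (rad/s): [2.79, 2.79, 3.14, 3.14, 3.14, 3.14].

INTERFACE

Orientations are given as a unit quaternion [w, x, y, z].
In Python, from workcell import bot gives the robot as it stands.
- The arm moves only by the tool play_rows, never from a script. Its argument "targets" is a list of rows, each an object with "translation": the shift along the tool's x, y, z in m, a list of three; "roll": the turn about the tool's z in degrees; "grip": the closure, from 0 (fully open) to 1 (shut). A call has 1 to 5 rows; each row shifts and turns the commanded pose from where the row before left it, along the tool's axes as they then stand; what a row does not reach is not made up. A row lasts 1/10 s, in which the tool goes at most 50 mm and 8.59 degrees, less where a joint would pass 70% of its speed; a pose out of reach is approached as far as the arm can. A call is refused whole if a number of a shift passes 0.05 or a number of a turn 8.59, either way. A call with a gripper value outside its range is refused whole. The fingers move at their own pace and stop on an object; "squeeze" is the grip in N (left out, the last holds). Time passes only in rows, so rows that do not move let the fingers close. It gives the time, the measured TCP pose, the force, the opening and the grip force at its end, in the units of the state.
- bot.observe(): the state, without advancing time (a new reading comes with each control period).
- bot.grab_frame(name): name is "scene" or "side" or "wrist"; returns the picture (384x512x3 uint8, red, green, blue); there is no depth.
- bot.camera_model(name): a dict with "intrinsics" (3x3 intrinsics, pixels), "rvec" (rotation vector, rad) and "tvec" (3), from world to camera coordinates, as OpenCV has them; the wrist camera has in their place "tool_from_camera" (4x4, takes a point from camera to tool coordinates, whose origin is the TCP and whose axes are the flange's). Camera axes: x right, y down, z forward; pixel columns grow to the right and rows downward; lengths in m; the calibration is good to about 2 mm. The wrist camera is an equidistant fisheye: a pixel r from the principal point sees the ray r / f radians off the axis. A picture is of the moment at which its call begins: read the wrist's pose just before it. camera_model takes no time and is no camera call.
- bot.finish_job(): hands the job in; it is judged then, once.
The state is a dict: "t": time; "joint_positions": joint angles; "joint_vel": joint speeds; "tau": joint torques, N m; "eef_pos": TCP position; "tcp_rot": TCP orientation; "ft_force": force on the tool from outside, world axes, zero at the start; "moment": the same for the moment, N m; "opening": finger opening in m; "gripper_force": force on a finger pad.
Only numpy, scipy, OpenCV 4.12 (cv2) and the standard library are available. Lean on these libraries where they do the work, as an engineer would, in place of code of your own. Each camera call takes 0.05 s, during which the arm holds its last target. There are 200 camera calls.

TASK

Put the three-tier cake stand together on its foot, where the foot stands now: piece by piece from the bottom up, first the large dish, then the medium one, then the small one, and last the ring handle on top. Lower each piece over the plug below until it is fully home and level rather than dropping it, let go of it before you fetch the next, and leave the other goods on the table undisturbed.

Things in the scene. Friction and masses are not known exactly. Their poses are not given: they have to be found in the camera images.
- stand_foot: loose, weighted (1.2 kg) brass foot: low dome 110 mm across, origin at the centre of its underside, z up. Shoulder (26 mm across) at 30 mm; on it a plug, 16 mm across at the root, 9 mm at the tip, to 42 mm. Each piece has such a plug or, beneath, a 19 mm socket: 1.6 mm play all round, no click; home when the underside meets the shoulder. Large dish seated: its origin 30 mm above this one's
- large_dish: the largest of three round white china dishes with a brass stem: 144 mm across, 0.34 kg. Origin: centre of its underside, z up; round, yaw is free. Heights above origin: foot ring (48 mm across, 19 mm socket 14 mm deep beneath) 0-14, dish rim 25, straight stem 26 mm across to grip 30-70, flat shoulder 72, plug tip 84 mm. A piece seated on it has its origin 72 mm above this one's
- medium_dish: the middle one of three round white china dishes with a brass stem: 116 mm across, 0.25 kg. Origin: centre of its underside, z up; round, yaw is free. Heights above origin: foot ring (48 mm across, 19 mm socket 14 mm deep beneath) 0-14, dish rim 25, straight stem 26 mm across to grip 30-70, flat shoulder 72, plug tip 84 mm. A piece seated on it has its origin 72 mm above this one's
- small_dish: the smallest of three round white china dishes with a brass stem: 88 mm across, 0.17 kg. Origin: centre of its underside, z up; round, yaw is free. Heights above origin: foot ring (48 mm across, 19 mm socket 14 mm deep beneath) 0-14, dish rim 25, straight stem 26 mm across to grip 30-70, flat shoulder 72, plug tip 84 mm. A piece seated on it has its origin 72 mm above this one's
- ring_handle: brass ring handle that tops the stand, 0.09 kg, 64 mm high. Origin: centre of its underside, z up. Round collar 32 mm across, 14 mm high (19 mm socket beneath), a neck, then an upright ring of 9 mm round bar, 40 mm across outside, centre 44 mm above the origin. The ring lies in the body's y-z plane: pinch it along body x (9 mm thick). Yaw when seated is free
- jigger: bystander: steel double bar measure, hourglass shape, 43 mm across, 75 mm high; origin at the centre of its underside. Leave it alone
- salt_jar: bystander: little glass salt jar with a domed cap, 44 mm across, 66 mm high; origin at the centre of its underside. Leave it alone
- shaker: bystander: small plated shaker with a domed pierced top and a side handle, 34 x 43 mm, 62 mm high; origin at the centre of its underside. Leave it alone
- mini_basket: bystander: miniature plated basket with an arched bail, 52 mm across, 60 mm high; origin at the centre of its underside. Leave it alone
- stray_stopper: bystander: ball-topped bottle stopper, 33 mm across, 45 mm high; origin at the centre of its underside. Leave it alone
Mind the look-alikes: they are no part of the job. What is shaped like the large_dish but red is not meant. Leave any blue look-alike of the ring_handle alone.

How it is judged:
On the way, in this order (a step that is already met when the one before it is completed fails the run):
1. the large dish is seated on the stand foot, level and let go (horizontal distance between large_dish and stand_foot below 0.005 m and z of large_dish in the frame of stand_foot between 0.026 and 0.034 m and angle between large_dish's own z axis and vertical below 0.06 rad and contact force between the fingers and large_dish below 0.1 N), for 0.2 s.
2. the medium dish is seated on the large dish, level and let go (horizontal distance between medium_dish and large_dish below 0.005 m and z of medium_dish in the frame of large_dish between 0.068 and 0.076 m and angle between medium_dish's own z axis and vertical below 0.06 rad and contact force between the fingers and medium_dish below 0.1 N), for 0.2 s.
3. the small dish is seated on the medium dish, level and let go (horizontal distance between small_dish and medium_dish below 0.005 m and z of small_dish in the frame of medium_dish between 0.068 and 0.076 m and angle between small_dish's own z axis and vertical below 0.06 rad and contact force between the fingers and small_dish below 0.1 N), for 0.2 s.
4. the ring handle is seated on the small dish, level and let go (horizontal distance between ring_handle and small_dish below 0.005 m and z of ring_handle in the frame of small_dish between 0.068 and 0.076 m and angle between ring_handle's own z axis and vertical below 0.06 rad and contact force between the fingers and ring_handle below 0.1 N), for 0.2 s.
At the end, for the whole second after the job is handed in: Foot, large, medium and small dish and ring handle stand on one another in this order, each centred on the one below within 5 mm, within 4 mm of its fully seated height and within 0.06 rad of level; all released and at rest, the foot level and within 40 mm of where it stood (all of step 1 and all of step 2 and all of step 3 and all of step 4 and linear speed of each of large_dish, medium_dish, small_dish, ring_handle below 0.02 m/s and angular speed of each of large_dish, medium_dish, small_dish, ring_handle below 0.2 rad/s and distance of stand_foot from where it was at the start of the episode below 0.04 m and angle between stand_foot's own z axis and vertical below 0.05 rad); the robot touches nothing.
It fails at once if the jigger, salt jar, shaker, little basket or stray stopper is pushed more than 25 mm or knocked over (distance of any of jigger, salt_jar, shaker, mini_basket, stray_stopper from where it was at the start of the episode above 0.025 m or angle between any of jigger, salt_jar, shaker, mini_basket, stray_stopper's own z axis and vertical above 0.5 rad).
It fails at once if a piece of the stand is tipped over or falls off the table (angle between any of large_dish, medium_dish, small_dish, ring_handle, stand_foot's own z axis and vertical above 0.6 rad or height (world z) of any of large_dish, medium_dish, small_dish, ring_handle, stand_foot below -0.05 m).
It fails at once if a piece is let fall freely through more than about 13 mm ((linear speed of large_dish above 0.5 m/s and contact force between large_dish and anything else below 0.02 N) or (linear speed of medium_dish above 0.5 m/s and contact force between medium_dish and anything else below 0.02 N) or (linear speed of small_dish above 0.5 m/s and contact force between small_dish and anything else below 0.02 N) or (linear speed of ring_handle above 0.5 m/s and contact force between ring_handle and anything else below 0.02 N)).
It also fails if it takes over 128 s, if anything falls off the work surface, if the arm or the gripper's body presses on something with over 40 N, if the wrist force passes 120 N, or if a joint passes its speed limit or range.

## Working session

There is one attempt and no reset: what is moved stays moved. The work goes in short steps, Python scripts to look and compute and a tool call to move; the robot and the scene stay as the last step left them, time stands still between calls to the robot, and variables do not carry over. Pictures are saved under pics/ and viewed, at most 18 in all, crops included, and the job is handed in when it is done.

Besides the shell and the picture viewer there is one more tool, called after ">>>" as name(argument=value, ...) on one line, values as JSON. play_rows: Moves the arm, as the interface text tells. Its arguments: {"type":"object","properties":{"targets":{"type":"array","items":{"type":"object","properties":{"translation":{"type":"array","items":{"type":"number"}},"roll":{"type":"number"},"grip":{"type":"number"}}}},"squeeze":{"type":"number"}},"required":["targets"]}

```bash
mkdir -p pics; ls; python3 - <<'E'
from workcell import bot
import cv2,numpy as np
s=bot.observe();print({k:np.round(v,4).tolist() for k,v in s.items()})
for n in ("scene","side"):
    m=bot.camera_model(n);print(n,{k:np.round(v,4).tolist() for k,v in m.items()})
    cv2.imwrite(f"pics/{n}0.png",bot.grab_frame(n)[:,:,::-1])
m=bot.camera_model("wrist");print({k:np.round(v,4).tolist() for k,v in m.items()})
cv2.imwrite("pics/wrist0.png",bot.grab_frame("wrist")[:,:,::-1])
a=np.hstack([cv2.imread("pics/scene0.png")])
print(bot.tip_extent)
E
```

```text
pics
{'t': 0.0, 'joint_positions': [-1.4975, 0.5285, 1.4339, -0.0, 1.1814, -0.1785], 'joint_vel': [-0.0012, -0.0014, -0.0004, -0.0019, -0.0009, -0.0003], 'tau': [-0.0015, -44.2357, -17.8025, -0.0003, 0.0082, 0.0], 'eef_pos': [0.1557, -0.6046, 0.2383], 'tcp_rot': [-0.0011, 0.9921, 0.1256, 0.0], 'ft_force': [-0.2879, -0.2859, 0.1381], 'moment': [-0.0086, 0.0453, -0.0193], 'gripper_force': 0.0, 'opening': 0.0851}
scene {'intrinsics': [[463.3148, 0.0, 266.0623], [0.0, 463.3148, 191.1823], [0.0, 0.0, 1.0]], 'rvec': [1.3775, -2.1949, 0.8642], 'tvec': [0.3092, 0.3266, 1.2634]}
side {'intrinsics': [[458.5548, 0.0, 258.6527], [0.0, 458.5548, 190.9165], [0.0, 0.0, 1.0]], 'rvec': [0.0571, -2.666, 1.5609], 'tvec': [0.4827, 0.0006, 1.4616]}
{'intrinsics': [[297.3186, 0.0, 257.775], [0.0, 297.3186, 191.605], [0.0, 0.0, 1.0]], 'tool_from_camera': [[-0.0011, -0.9539, -0.3001, 0.0765], [1.0, -0.0009, -0.0007, 0.0], [0.0005, -0.3001, 0.9539, -0.1346], [0.0, 0.0, 0.0, 1.0]]}
0.008
```

View pics/scene0.png

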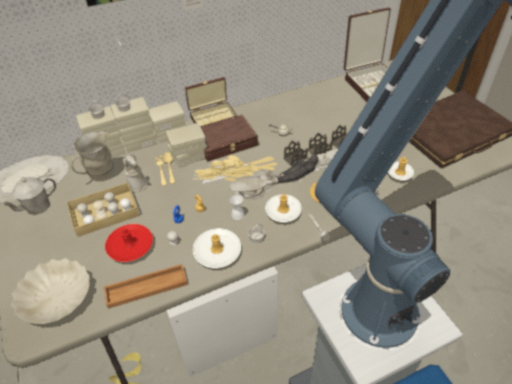

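View pics/side0.png

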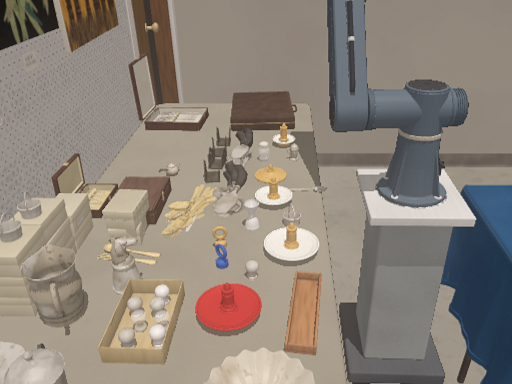

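View pics/wrist0.png

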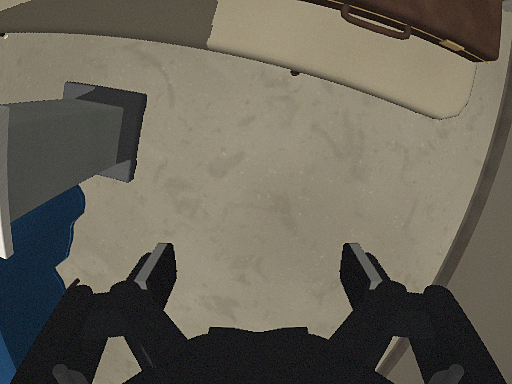

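Scene: the large dish is at (217,247), medium (283,208), small (401,170), brass ring (200,203), with the blue one at (178,214) and the red dish at (130,243). The foot is hidden by the arm, but the side view shows it at (270,174). The wrist camera shows only the floor.

```bash
cat > h.py <<'E'
from workcell import bot
import cv2,numpy as np
from scipy.spatial.transform import Rotation as R
from scipy.optimize import least_squares
def cam(n,s=None):
    m=bot.camera_model(n);K=np.array(m["intrinsics"])
    if n!="wrist":
        Rm=R.from_rotvec(m["rvec"]).as_matrix();return K,Rm.T,-Rm.T@np.array(m["tvec"])
    T=np.array(m["tool_from_camera"]);q=s["tcp_rot"]
    Rt=R.from_quat([q[1],q[2],q[3],q[0]]).as_matrix()
    return K,Rt@T[:3,:3],Rt@T[:3,3]+np.array(s["eef_pos"])
def rays(n,px,s=None):
    K,Rc,c=cam(n,s);px=np.asarray(px,float).reshape(-1,2)
    d=(px-K[:2,2])/K[0,0]
    if n=="wrist":
        r=np.linalg.norm(d,axis=1)+1e-9
        d=np.c_[d*(np.sin(r)/r)[:,None],np.cos(r)]
    else: d=np.c_[d,np.ones(len(d))]
    return c,d@Rc.T
def plane(n,px,z,s=None):
    c,d=rays(n,px,s);return (c+d*((z-c[2])/d[:,2])[:,None])[:,:2]
def circ(p,rad=None):
    x0=[*p.mean(0),rad or .05]
    f=lambda x:np.hypot(*(p-x[:2]).T)-(rad or x[2])
    r=least_squares(f,x0,loss="soft_l1",f_scale=.001);return r.x,np.sqrt(np.mean(r.fun**2))
def white(im):
    h=cv2.cvtColor(im,cv2.COLOR_RGB2HSV);return ((h[...,1]<30)&(h[...,2]>190)).astype(np.uint8)
def brass(im):
    h=cv2.cvtColor(im,cv2.COLOR_RGB2HSV);return ((h[...,0]>10)&(h[...,0]<24)&(h[...,1]>130)&(h[...,2]>90)).astype(np.uint8)
def blobs(m,amin=20):
    cs,_=cv2.findContours(m,cv2.RETR_EXTERNAL,cv2.CHAIN_APPROX_NONE)
    return [c for c in cs if cv2.contourArea(c)>amin]
E
python3 - <<'E'
from h import *
for n in("scene","side"):
    im=cv2.imread(f"pics/{n}0.png")[:,:,::-1].copy()
    print(n,np.round(cam(n)[2],3))
    for c in blobs(white(im),150):
        p=plane(n,c[:,0],.025);f,e=circ(p)
        if .03<f[2]<.09: print("W",c[:,0].mean(0).round(),f.round(4),e.round(4))
    for c in blobs(brass(im),20):
        x,y,w,h=cv2.boundingRect(c);print("B",(x,y,w,h),cv2.contourArea(c),plane(n,[x+w/2,y+h/2],.04).round(3))
E
```

```text
scene [-0.446  0.536  1.145]
W [216. 247.] [0.3799 0.3262 0.0718] 0.001
W [283. 208.] [0.4329 0.076  0.0568] 0.0167
W [401. 172.] [ 0.4027 -0.3688  0.0384] 0.0082
W [ 34. 169.] [0.9983 0.7671 0.0668] 0.0291
B (105, 266, 82, 41) 1512.0 [[0.327 0.554]]
B (212, 236, 10, 17) 98.5 [[0.376 0.324]]
B (279, 196, 9, 16) 76.0 [[0.433 0.074]]
B (196, 196, 9, 15) 59.0 [[0.553 0.312]]
B (311, 184, 7, 17) 26.5 [[ 0.433 -0.04 ]]
B (396, 158, 11, 16) 70.5 [[ 0.41  -0.371]]
B (391, 0, 35, 58) 523.5 [[ 1.187 -0.993]]
side [0.389 1.3   0.727]
W [  9. 357.] [0.9349 0.7111 0.032 ] 0.0106
W [291. 244.] [0.3799 0.323  0.0705] 0.0215
W [268. 197.] [0.4364 0.0716 0.0573] 0.0194
B (105, 0, 9, 29) 56.5 [[ 2.242 -3.638]]
B (88, 0, 9, 25) 62.5 [[ 2.487 -3.807]]
B (78, 0, 10, 23) 102.5 [[ 2.628 -3.896]]
B (70, 0, 7, 25) 51.5 [[ 2.708 -3.834]]
B (60, 0, 11, 37) 137.5 [[ 2.618 -3.425]]
```

>>> play_rows(targets=[{"translation": [0, 0, 0], "roll": 7.2, "grip": 0}, {"translation": [0, 0, 0], "roll": 7.2, "grip": 0}, {"translation": [0.026, -0.049, 0], "roll": 0, "grip": 0}, {"translation": [0.026, -0.049, 0], "roll": 0, "grip": 0}, {"translation": [0.026, -0.049, 0], "roll": 0, "grip": 0}])

```text
t: 0.65
eef_pos: [0.2263, -0.4711, 0.2388]
tcp_rot: [-0.0, 1.0, -0.0, 0.0]
ft_force: [1.2, 0.9, 0.6]
opening: 0.0853
gripper_force: 0.0
```

>>> play_rows(targets=[{"translation": [0.026, -0.049, 0], "roll": 0, "grip": 0}, {"translation": [0.026, -0.049, 0], "roll": 0, "grip": 0}, {"translation": [0.026, -0.049, 0], "roll": 0, "grip": 0}, {"translation": [0.026, -0.049, 0], "roll": 0, "grip": 0}, {"translation": [0.026, -0.049, 0], "roll": 0, "grip": 0}])

```text
t: 1.15
eef_pos: [0.3436, -0.25, 0.2393]
tcp_rot: [0.0, 1.0, -0.0, 0.0]
ft_force: [0.2, -0.0, -0.1]
opening: 0.0853
gripper_force: 0.0
```

>>> play_rows(targets=[{"translation": [0.026, -0.049, 0], "roll": 0, "grip": 0}, {"translation": [0.026, -0.049, 0], "roll": 0, "grip": 0}, {"translation": [0.026, -0.049, 0], "roll": 0, "grip": 0}, {"translation": [0, 0, 0], "roll": 0, "grip": 0}, {"translation": [0, 0, 0], "roll": 0, "grip": 0}])

```text
t: 1.65
eef_pos: [0.4135, -0.1181, 0.2392]
tcp_rot: [0.0, 1.0, 0.002, -0.0]
ft_force: [0.5, -0.0, 0.3]
opening: 0.0858
gripper_force: 0.0
```

```bash
cat >> h.py <<'E'
def snap(tag,n="wrist"):
    s=bot.observe();im=bot.grab_frame(n);cv2.imwrite(f"pics/{tag}.png",im[:,:,::-1]);np.save(f"pics/{tag}.npy",[*s["eef_pos"],*s["tcp_rot"]])
    return s,im
def saved(tag):
    v=np.load(f"pics/{tag}.npy");return dict(eef_pos=v[:3],tcp_rot=v[3:]),cv2.imread(f"pics/{tag}.png")[:,:,::-1].copy()
E
python3 -c "
from h import *
s,im=snap('wfoot');print(s['t'],np.round(s['eef_pos'],4),np.round(s['tcp_rot'],4),s['joint_positions'])
snap('side1','side');snap('scene1','scene')"
```

```text
1.65 [ 0.4135 -0.1181  0.2392] [ 2.0e-04  1.0e+00  2.4e-03 -2.0e-04] [-5.38838538e-01  2.65980449e-01  1.89804135e+00 -5.47748647e-04
  9.77716772e-01  1.02751540e+00]
```

View pics/wfoot.png

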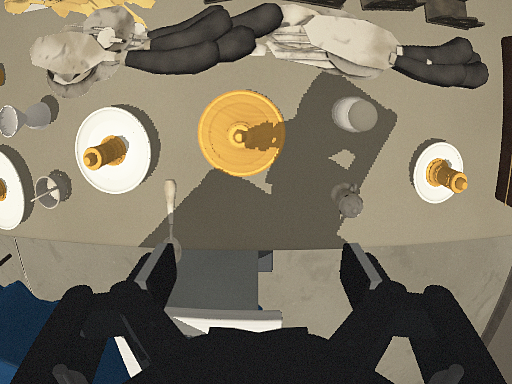

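The wrist view shows the foot at (240,134), medium dish (113,150), small dish (440,172), salt jar (353,113), shaker (349,200), basket (47,190) and jigger (25,115).

```bash
python3 - <<'E'
from h import *
s,im=saved('wfoot')
hs=cv2.cvtColor(im,cv2.COLOR_RGB2HSV)
b=((hs[...,0]>8)&(hs[...,0]<28)&(hs[...,1]>110)&(hs[...,2]>50)).astype(np.uint8)
for c in blobs(b,100):
    x,y,w,h=cv2.boundingRect(c)
    if y<60 : continue
    p=plane("wrist",c[:,0],0.002,s);f,e=circ(p);print("B",(x,y,w,h),f.round(4),e.round(4))
w=((hs[...,1]<40)&(hs[...,2]>150)).astype(np.uint8)
w=(w|b)
for c in blobs(w,800):
    x,y,ww,h=cv2.boundingRect(c)
    if y<60 or y>190: continue
    c=cv2.convexHull(c)
    p=plane("wrist",c[:,0],0.025,s);f,e=circ(p);print("W",(x,y,ww,h),f.round(4),e.round(4))
for n,px,z in(("foot tip",(238,133),.042),("salt",(353,113),.0),("shk",(347,205),0),("bask",(47,192),0),("jig",(33,118),0)): print(n,plane("wrist",px,z,s).round(4))
for n in("scene","side"):
    im=cv2.imread(f"pics/{n}1.png")[:,:,::-1].copy()
    for c in blobs(white(im)|brass(im),150):
        c=cv2.convexHull(c);p=plane(n,c[:,0],.025);f,e=circ(p)
        if .03<f[2]<.09: print(n,c[:,0].mean(0).round(),f.round(4),e.round(4))
cv2.imwrite("pics/z1.png",np.hstack([cv2.resize(cv2.imread("pics/wfoot.png")[80:190,180:300],None,fx=4,fy=4,interpolation=cv2.INTER_CUBIC)]))
E
```

```text
B (426, 158, 42, 35) [ 0.3979 -0.3985  0.0332] 0.0106
B (83, 135, 43, 35) [0.4279 0.0942 0.0288] 0.0076
B (197, 90, 89, 87) [ 0.4491 -0.0964  0.055 ] 0.0004
W (0, 152, 24, 78) [0.381  0.3226 0.0711] 0.0003
W (413, 142, 56, 61) [ 0.407  -0.3697  0.0447] 0.005
W (75, 107, 76, 87) [0.4344 0.0728 0.0575] 0.0002
W (197, 90, 89, 87) [ 0.4519 -0.0974  0.0524] 0.0003
foot tip [[ 0.454  -0.0958]]
salt [[ 0.4787 -0.2402]]
shk [[ 0.3533 -0.2414]]
bask [[0.3703 0.2183]]
jig [[0.4896 0.2279]]
scene [216. 249.] [0.3798 0.3264 0.0732] 0.0003
scene [274. 210.] [0.4344 0.0788 0.0566] 0.0072
scene [335. 194.] [ 0.4304 -0.0827  0.05  ] 0.012
scene [402. 171.] [ 0.4066 -0.3669  0.0449] 0.001
side [ 44. 372.] [0.8451 0.743  0.0364] 0.0025
side [ 14. 357.] [0.9504 0.7397 0.0647] 0.0096
side [159. 295.] [0.6783 0.5312 0.031 ] 0.0054
side [291. 244.] [0.3799 0.3223 0.0728] 0.0007
side [272. 197.] [0.4533 0.0812 0.075 ] 0.0088
side [369. 179.] [ 0.1123 -0.0291  0.0882] 0.0259
```

View pics/z1.png

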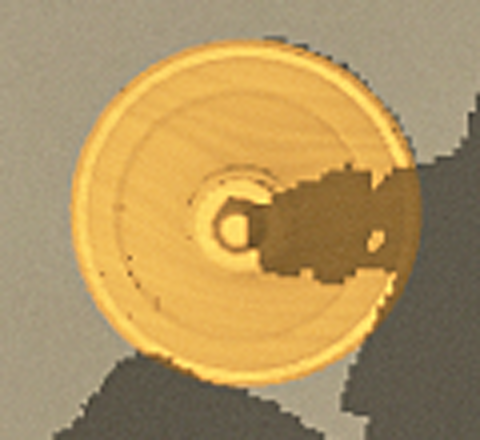

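>>> play_rows(targets=[{"translation": [0.0355, -0.0217, 0], "roll": 0, "grip": 0}, {"translation": [0, 0, 0], "roll": 0, "grip": 0}, {"translation": [0, 0, 0], "roll": 0, "grip": 0}])

```text
t: 2.1
eef_pos: [0.4485, -0.0989, 0.2391]
tcp_rot: [0.0, 1.0, -0.001, -0.0]
ft_force: [-1.0, -0.5, -0.3]
opening: 0.0855
gripper_force: 0.0
```

```bash
cat >> h.py <<'E'
def dome(tag,near,z=.002,do=True):
    s,im=snap(tag) if do else saved(tag)
    hs=cv2.cvtColor(im,cv2.COLOR_RGB2HSV)
    b=((hs[...,0]>8)&(hs[...,0]<28)&(hs[...,1]>110)&(hs[...,2]>50)).astype(np.uint8)
    for c in blobs(b,1500):
        f,e=circ(plane("wrist",cv2.convexHull(c)[:,0],z,s))
        if np.hypot(*(f[:2]-near))<.06: print("dome",cv2.boundingRect(c),f.round(4),e.round(4),"rel",(f[:2]-s["eef_pos"][:2]).round(4))
    return s
def dish(tag,near,z=.025,do=True):
    s,im=snap(tag) if do else saved(tag)
    hs=cv2.cvtColor(im,cv2.COLOR_RGB2HSV)
    w=(((hs[...,1]<40)&(hs[...,2]>150))|((hs[...,0]>8)&(hs[...,0]<28)&(hs[...,1]>110)&(hs[...,2]>50))).astype(np.uint8)
    w=cv2.morphologyEx(w,cv2.MORPH_OPEN,np.ones((5,5)))
    for c in blobs(w,600):
        f,e=circ(plane("wrist",cv2.convexHull(c)[:,0],z,s))
        if np.hypot(*(f[:2]-near))<.06: print("dish",cv2.boundingRect(c),f.round(4),e.round(4),"rel",(f[:2]-s["eef_pos"][:2]).round(4))
    return s
E
python3 -c "
from h import *
s=dome('wfoot2',[.449,-.096]);print(s['t'],np.round(s['eef_pos'],4),np.round(s['tcp_rot'],4))"
```

```text
dome (213, 118, 87, 85) [ 0.4489 -0.0966  0.0555] 0.0002 rel [0.0003 0.0023]
2.1 [ 0.4485 -0.0989  0.2391] [ 1.e-04  1.e+00 -5.e-04 -4.e-04]
```

>>> play_rows(targets=[{"translation": [-0.008, -0.047, 0], "roll": 0, "grip": 0}, {"translation": [-0.008, -0.047, 0], "roll": 0, "grip": 0}, {"translation": [-0.008, -0.047, 0], "roll": 0, "grip": 0}, {"translation": [-0.008, -0.047, 0], "roll": 0, "grip": 0}, {"translation": [-0.008, -0.047, 0], "roll": 0, "grip": 0}])

```text
t: 2.65
eef_pos: [0.4076, 0.1375, 0.2394]
tcp_rot: [0.0, 1.0, -0.001, -0.0]
ft_force: [1.0, -0.9, -0.1]
opening: 0.0857
gripper_force: 0.0
```

>>> play_rows(targets=[{"translation": [-0.008, -0.047, 0], "roll": 0, "grip": 0}, {"translation": [-0.008, -0.047, 0], "roll": 0, "grip": 0}, {"translation": [-0.008, -0.047, 0], "roll": 0, "grip": 0}, {"translation": [-0.006, -0.043, 0], "roll": 0, "grip": 0}, {"translation": [0, 0, 0], "roll": 0, "grip": 0}])

```text
t: 3.15
eef_pos: [0.3781, 0.3242, 0.2394]
tcp_rot: [-0.001, 1.0, 0.002, 0.0]
ft_force: [0.7, -1.4, 0.4]
opening: 0.0853
gripper_force: 0.0
```

>>> play_rows(targets=[{"translation": [0, 0, 0], "roll": 0, "grip": 0}, {"translation": [0, 0, 0], "roll": 0, "grip": 0}])

```text
t: 3.35
eef_pos: [0.3786, 0.3195, 0.2391]
tcp_rot: [0.001, 1.0, -0.001, -0.001]
ft_force: [0.7, 0.9, 0.0]
opening: 0.0853
gripper_force: 0.0
```

```bash
python3 -c "
from h import *
s=dish('wlarge',[.38,.3235]);print(s['t'],np.round(s['eef_pos'],4),np.round(s['tcp_rot'],4))"
```

```text
dish (195, 104, 117, 115) [0.3807 0.3247 0.0712] 0.0003 rel [0.0021 0.0052]
3.35 [0.3786 0.3195 0.2391] [ 6.e-04  1.e+00 -8.e-04 -5.e-04]
```

View pics/wlarge.png

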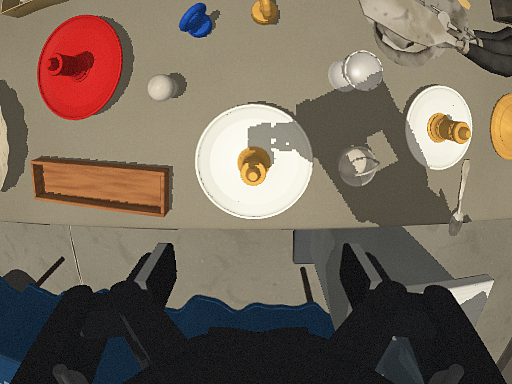

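The wrist view shows the large dish at (253,161) with a clear stem and nothing near the fingers. Descending to the stem and gripping it.

>>> play_rows(targets=[{"translation": [0.002, -0.005, 0], "roll": 0, "grip": 0}, {"translation": [0, 0, 0.045], "roll": 0, "grip": 0}, {"translation": [0, 0, 0.045], "roll": 0, "grip": 0}, {"translation": [0, 0, 0.045], "roll": 0, "grip": 0}, {"translation": [0, 0, 0.03], "roll": 0, "grip": 0}])

```text
t: 3.9
eef_pos: [0.3803, 0.3251, 0.072]
tcp_rot: [0.001, 1.0, -0.001, -0.001]
ft_force: [1.7, -0.2, 0.6]
opening: 0.0855
gripper_force: 0.0
```

>>> play_rows(targets=[{"translation": [0, 0, 0.015], "roll": 0, "grip": 0}, {"translation": [0, 0, 0.015], "roll": 0, "grip": 0}, {"translation": [0, 0, 0], "roll": 0, "grip": 0}, {"translation": [0, 0, 0], "roll": 0, "grip": 0}])

```text
t: 4.3
eef_pos: [0.3812, 0.326, 0.0444]
tcp_rot: [0.0, 1.0, -0.0, -0.0]
ft_force: [0.5, -0.1, -0.8]
opening: 0.0854
gripper_force: 0.0
```

>>> play_rows(targets=[{"translation": [0, 0, 0], "roll": 0, "grip": 0.4}, {"translation": [0, 0, 0], "roll": 0, "grip": 0.6}, {"translation": [0, 0, 0], "roll": 0, "grip": 0.8}, {"translation": [0, 0, 0], "roll": 0, "grip": 1}, {"translation": [0, 0, 0], "roll": 0, "grip": 1}], squeeze=60)

```text
t: 4.8
eef_pos: [0.3807, 0.3264, 0.0448]
tcp_rot: [-0.0, 1.0, 0.0, 0.0]
ft_force: [-0.6, -1.0, 2.7]
opening: 0.0244
gripper_force: 58.5
```

>>> play_rows(targets=[{"translation": [0, 0, 0], "roll": 0, "grip": 1}, {"translation": [0, 0, 0], "roll": 0, "grip": 1}, {"translation": [0, 0, 0], "roll": 0, "grip": 1}])

```text
t: 5.1
eef_pos: [0.3807, 0.3264, 0.0448]
tcp_rot: [-0.0, 1.0, 0.0, 0.0]
ft_force: [0.2, -0.4, 5.9]
opening: 0.0248
gripper_force: 58.6
```

>>> play_rows(targets=[{"translation": [0, 0, -0.02], "roll": 0, "grip": 1}, {"translation": [0, 0, -0.04], "roll": 0, "grip": 1}, {"translation": [0, 0, -0.04], "roll": 0, "grip": 1}, {"translation": [0, 0, -0.04], "roll": 0, "grip": 1}, {"translation": [0, 0, 0], "roll": 0, "grip": 1}])

```text
t: 5.6
eef_pos: [0.3833, 0.3281, 0.1887]
tcp_rot: [-0.003, 1.0, 0.0, 0.005]
ft_force: [0.9, 0.1, -2.5]
opening: 0.0246
gripper_force: 59.8
```

```bash
python3 -c "
from h import *
s=dish('wl2',[.38,.3235],z=bot.observe()['eef_pos'][2]-.02);print(s['t'],np.round(s['eef_pos'],4),np.round(s['tcp_rot'],4),s['ft_force'])"
```

```text
dish (225, 202, 68, 126) [0.3569 0.3272 0.0448] 0.0036 rel [-0.0264 -0.0009]
5.6 [0.3833 0.3281 0.1887] [-2.6e-03  1.0e+00  4.0e-04  4.7e-03] [ 0.86562196  0.11690412 -2.50787972]
```

View pics/wl2.png

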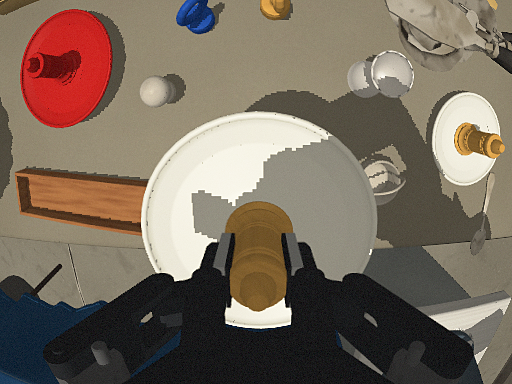

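The dish hangs level between the fingers, rim from (142,220) to (377,220), top (258,111). I'll fit the rim to find its centre relative to the TCP.

```bash
cat >> h.py <<'E'
def held(tag,rad,dz,do=True,vmin=175):
    """rim of the held dish: centre relative to TCP, rim plane dz below the TCP"""
    s,im=snap(tag) if do else saved(tag)
    hs=cv2.cvtColor(im,cv2.COLOR_RGB2HSV);w=((hs[...,1]<35)&(hs[...,2]>vmin)).astype(np.uint8)
    w[330:]=0;w[:,:90]=0;w[:,425:]=0
    cs=max(blobs(w,200),key=cv2.contourArea)
    h=cv2.convexHull(cs)[:,0];h=h[h[:,1]<245]
    p=plane("wrist",h,s["eef_pos"][2]-dz,s);f,e=circ(p,rad);g,e2=circ(p)
    print("held",len(h),"rel",(f[:2]-s["eef_pos"][:2]).round(4),e.round(4),"free",(g[:2]-s["eef_pos"][:2]).round(4),g[2].round(4),e2.round(4));return s
E
python3 -c "
from h import *
held('wl2',.072,.0198,False)"; nproc
```

```text
held 30 rel [-0.0007 -0.0009] 0.0003 free [ 0.0007 -0.0002] 0.0707 0.0001
4
```

>>> play_rows(targets=[{"translation": [0, 0, 0], "roll": 0, "grip": 1}, {"translation": [0, 0, 0], "roll": 0, "grip": 1}])

```text
t: 5.85
eef_pos: [0.3791, 0.3256, 0.1824]
tcp_rot: [0.001, 1.0, 0.0, -0.002]
ft_force: [0.1, -0.1, -3.9]
opening: 0.025
gripper_force: 59.7
```

```bash
python3 -c "
from h import *
s=held('wl3',.072,.0198);print(s['t'],np.round(s['eef_pos'],4),np.round(s['tcp_rot'],4),s['ft_force'])"
```

```text
held 30 rel [-0.001  -0.0011] 0.0008 free [0.0011 0.0001] 0.07 0.0005
5.85 [0.3791 0.3256 0.1824] [ 1.1e-03  1.0e+00  2.0e-04 -2.1e-03] [ 0.1091889  -0.07698601 -3.93518009]
```

>>> play_rows(targets=[{"translation": [0.003, 0.016, 0], "roll": 0, "grip": 1}, {"translation": [0.005, 0.03, 0], "roll": 0, "grip": 1}, {"translation": [0.006, 0.04, 0], "roll": 0, "grip": 1}, {"translation": [0.007, 0.04, 0], "roll": 0, "grip": 1}, {"translation": [0.007, 0.04, 0], "roll": 0, "grip": 1}])

```text
t: 6.4
eef_pos: [0.4079, 0.159, 0.183]
tcp_rot: [0.0, 1.0, 0.001, -0.001]
ft_force: [1.5, 0.2, -2.4]
opening: 0.0246
gripper_force: 59.7
```

>>> play_rows(targets=[{"translation": [0.007, 0.04, 0], "roll": 0, "grip": 1}, {"translation": [0.007, 0.04, 0], "roll": 0, "grip": 1}, {"translation": [0.007, 0.04, 0], "roll": 0, "grip": 1}, {"translation": [0.007, 0.04, 0], "roll": 0, "grip": 1}, {"translation": [0.006, 0.04, 0], "roll": 0, "grip": 1}])

```text
t: 6.9
eef_pos: [0.4422, -0.0411, 0.183]
tcp_rot: [-0.001, 1.0, 0.0, -0.001]
ft_force: [0.7, -0.3, -1.9]
opening: 0.0243
gripper_force: 59.7
```

>>> play_rows(targets=[{"translation": [0.005, 0.03, 0], "roll": 0, "grip": 1}, {"translation": [0.002, 0.02, 0], "roll": 0, "grip": 1}, {"translation": [0, 0, 0], "roll": 0, "grip": 1}, {"translation": [0, 0, 0], "roll": 0, "grip": 1}, {"translation": [0, 0, 0], "roll": 0, "grip": 1}])

```text
t: 7.4
eef_pos: [0.4488, -0.0884, 0.1835]
tcp_rot: [-0.001, 1.0, 0.001, -0.001]
ft_force: [0.0, -1.0, -2.9]
opening: 0.0248
gripper_force: 59.5
```

```bash
python3 -c "
from h import *
s=held('wl4',.072,.0198)
for n in('scene','side'): snap(n+'2',n)
for i in range(4):
  s=bot.observe();print(s['t'],np.round(s['eef_pos'],4),np.round(s['tcp_rot'],4),np.round(s['ft_force'],2)); bot.grab_frame('side')"
```

```text
held 16 rel [0.0625 0.0592] 0.0209 free [0.0285 0.0468] 0.0578 0.009
7.55 [ 0.4494 -0.0884  0.1841] [-3.e-04  1.e+00  1.e-03 -4.e-04] [ 0.83  0.07 -2.34]
7.6 [ 0.4495 -0.0886  0.1842] [-2.e-04  1.e+00  1.e-03 -2.e-04] [-0.66  0.44 -1.73]
7.65 [ 0.4497 -0.0888  0.1843] [-1.e-04  1.e+00  9.e-04 -1.e-04] [ 0.2  -0.57 -3.33]
7.7 [ 0.4497 -0.0889  0.1844] [-0.e+00  1.e+00  8.e-04 -0.e+00] [-0.44 -0.41 -2.17]
```

>>> play_rows(targets=[{"translation": [-0.0005, 0.0075, 0], "roll": 0, "grip": 1}, {"translation": [0, 0, 0.035], "roll": 0, "grip": 1}, {"translation": [0, 0, 0.035], "roll": 0, "grip": 1}, {"translation": [0, 0, 0.015], "roll": 0, "grip": 1}, {"translation": [0, 0, 0], "roll": 0, "grip": 1}])

```text
t: 8.25
eef_pos: [0.4481, -0.097, 0.0975]
tcp_rot: [-0.001, 1.0, 0.0, -0.002]
ft_force: [-1.0, -0.2, -2.6]
opening: 0.0245
gripper_force: 59.8
```

>>> play_rows(targets=[{"translation": [0, 0, 0], "roll": 0, "grip": 1}, {"translation": [0, 0, 0], "roll": 0, "grip": 1}, {"translation": [0, 0, 0], "roll": 0, "grip": 1}])

```text
t: 8.55
eef_pos: [0.4501, -0.0976, 0.1004]
tcp_rot: [0.001, 1.0, 0.0, 0.001]
ft_force: [0.5, 0.5, -2.5]
opening: 0.0244
gripper_force: 59.8
```

```bash
python3 -c "
from h import *
for n in('scene','side'): snap(n+'3',n)
a=cv2.imread('pics/scene3.png')[120:260,230:380];b=cv2.imread('pics/side3.png')[110:250,200:350]
cv2.imwrite('pics/z2.png',cv2.resize(np.hstack([a,b]),None,fx=2.6,fy=2.6,interpolation=cv2.INTER_CUBIC))
for i in range(2):
  s=bot.observe();print(s['t'],np.round(s['eef_pos'],4),np.round(s['tcp_rot'],4),np.round(s['ft_force'],2)); bot.grab_frame('side')"
```

```text
8.65 [ 0.4498 -0.0973  0.1002] [5.e-04 1.e+00 3.e-04 9.e-04] [ 0.51 -0.42 -3.61]
8.7 [ 0.4497 -0.0973  0.1001] [4.e-04 1.e+00 3.e-04 8.e-04] [ 0.25 -0.28 -2.18]
```

View pics/z2.png

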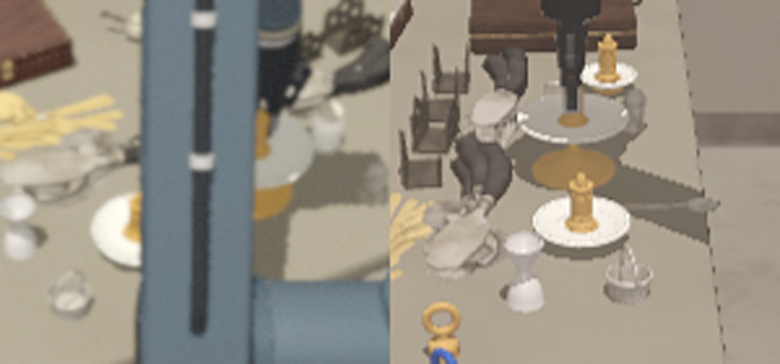

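Side view: the dish is held level above the foot, roughly concentric (573,118 over 573,168). Lowering it gently.

>>> play_rows(targets=[{"translation": [-0.0007, -0.001, 0.005], "roll": 0, "grip": 1}, {"translation": [0, 0, 0.005], "roll": 0, "grip": 1}, {"translation": [0, 0, 0.004], "roll": 0, "grip": 1}, {"translation": [0, 0, 0.003], "roll": 0, "grip": 1}, {"translation": [0, 0, 0], "roll": 0, "grip": 1}])

```text
t: 9.25
eef_pos: [0.4483, -0.0959, 0.0817]
tcp_rot: [-0.0, 1.0, 0.0, -0.001]
ft_force: [-0.8, 0.1, -3.3]
opening: 0.0249
gripper_force: 59.8
```

>>> play_rows(targets=[{"translation": [0, 0, 0.003], "roll": 0, "grip": 1}, {"translation": [0, 0, 0.002], "roll": 0, "grip": 1}, {"translation": [0, 0, 0], "roll": 0, "grip": 1}, {"translation": [0, 0, 0], "roll": 0, "grip": 1}])

```text
t: 9.65
eef_pos: [0.4486, -0.0961, 0.0773]
tcp_rot: [0.0, 1.0, 0.0, 0.0]
ft_force: [-0.6, 0.6, -2.6]
opening: 0.0243
gripper_force: 59.7
```

>>> play_rows(targets=[{"translation": [0, 0, 0.002], "roll": 0, "grip": 1}, {"translation": [0, 0, 0], "roll": 0, "grip": 1}, {"translation": [0, 0, 0], "roll": 0, "grip": 1}])

```text
t: 9.95
eef_pos: [0.4486, -0.0961, 0.0753]
tcp_rot: [0.0, 1.0, 0.0, 0.0]
ft_force: [0.1, -0.0, -2.2]
opening: 0.0246
gripper_force: 59.7
```

>>> play_rows(targets=[{"translation": [0, 0, 0.001], "roll": 0, "grip": 1}, {"translation": [0, 0, 0], "roll": 0, "grip": 1}, {"translation": [0, 0, 0], "roll": 0, "grip": 1}])

```text
t: 10.25
eef_pos: [0.4487, -0.0961, 0.0747]
tcp_rot: [0.0, 1.0, 0.0, 0.0]
ft_force: [-0.5, 0.0, 3.7]
opening: 0.0244
gripper_force: 60.4
```

>>> play_rows(targets=[{"translation": [0, 0, 0], "roll": 0, "grip": 0.55}, {"translation": [0, 0, 0], "roll": 0, "grip": 0.3}, {"translation": [0, 0, 0], "roll": 0, "grip": 0}, {"translation": [0, 0, 0], "roll": 0, "grip": 0}, {"translation": [0, 0, 0], "roll": 0, "grip": 0}], squeeze=20)

```text
t: 10.75
eef_pos: [0.4486, -0.0961, 0.0743]
tcp_rot: [-0.0, 1.0, 0.0, -0.0]
ft_force: [0.7, -0.6, -0.9]
opening: 0.0851
gripper_force: 0.0
```

>>> play_rows(targets=[{"translation": [0, 0, -0.02], "roll": 0, "grip": 0}, {"translation": [0, 0, -0.045], "roll": 0, "grip": 0}, {"translation": [0, 0, -0.045], "roll": 0, "grip": 0}, {"translation": [0, 0, -0.045], "roll": 0, "grip": 0}, {"translation": [0, 0, -0.01], "roll": 0, "grip": 0}])

```text
t: 11.25
eef_pos: [0.4511, -0.0971, 0.2439]
tcp_rot: [0.002, 1.0, 0.0, 0.005]
ft_force: [0.3, -0.2, -0.0]
opening: 0.0855
gripper_force: 0.0
```

>>> play_rows(targets=[{"translation": [-0.003, -0.035, 0], "roll": 0, "grip": 0}, {"translation": [-0.004, -0.045, 0], "roll": 0, "grip": 0}, {"translation": [-0.003, -0.045, 0], "roll": 0, "grip": 0}, {"translation": [-0.003, -0.035, 0], "roll": 0, "grip": 0}, {"translation": [-0.001, -0.01, 0], "roll": 0, "grip": 0}])

```text
t: 11.75
eef_pos: [0.4328, 0.0766, 0.2385]
tcp_rot: [-0.0, 1.0, 0.002, -0.001]
ft_force: [0.0, -0.6, 1.0]
opening: 0.085
gripper_force: 0.0
```

>>> play_rows(targets=[{"translation": [0, 0, 0], "roll": 0, "grip": 0}, {"translation": [0, 0, 0], "roll": 0, "grip": 0}, {"translation": [0, 0, 0], "roll": 0, "grip": 0}])

```text
t: 12.05
eef_pos: [0.4349, 0.0727, 0.2391]
tcp_rot: [0.0, 1.0, -0.001, -0.0]
ft_force: [0.3, 0.0, -0.8]
opening: 0.0855
gripper_force: 0.0
```

```bash
python3 -c "
from h import *
s=dish('wmed',[.4344,.0728]);print(s['t'],np.round(s['eef_pos'],4),np.round(s['tcp_rot'],4))
dish('wmed',[.449,-.096],.055,False)"
```

```text
dish (210, 118, 90, 93) [0.4342 0.0738 0.0572] 0.0015 rel [-0.0007  0.0011]
12.05 [0.4349 0.0727 0.2391] [ 2.e-04  1.e+00 -6.e-04 -0.e+00]
dish (344, 156, 32, 28) [ 0.4352 -0.0462  0.0209] 0.0014 rel [ 0.0002 -0.1189]
dish (356, 102, 92, 115) [ 0.4479 -0.099   0.0689] 0.003 rel [ 0.0129 -0.1717]
```

View pics/wmed.png

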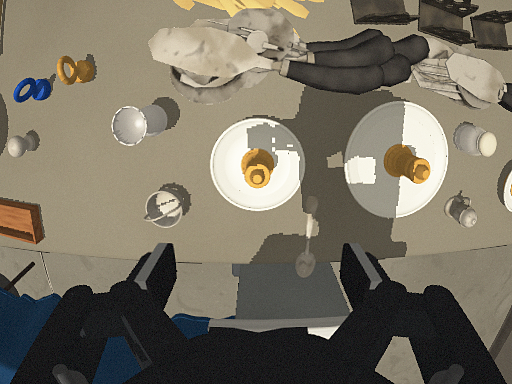

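The large dish is seated at (397,158) and looks level. The medium dish is at (257,163) and clear.

>>> play_rows(targets=[{"translation": [-0.0007, -0.0015, 0], "roll": 0, "grip": 0}, {"translation": [0, 0, 0.045], "roll": 0, "grip": 0}, {"translation": [0, 0, 0.045], "roll": 0, "grip": 0}, {"translation": [0, 0, 0.045], "roll": 0, "grip": 0}, {"translation": [0, 0, 0.03], "roll": 0, "grip": 0}])

```text
t: 12.6
eef_pos: [0.4332, 0.0748, 0.0721]
tcp_rot: [-0.0, 1.0, -0.0, -0.001]
ft_force: [-0.0, -0.0, 0.0]
opening: 0.0853
gripper_force: 0.0
```

>>> play_rows(targets=[{"translation": [0, 0, 0.015], "roll": 0, "grip": 0}, {"translation": [0, 0, 0.0145], "roll": 0, "grip": 0}, {"translation": [0, 0, 0], "roll": 0, "grip": 0}, {"translation": [0, 0, 0], "roll": 0, "grip": 0}, {"translation": [0, 0, 0], "roll": 0, "grip": 0}])

```text
t: 13.1
eef_pos: [0.4345, 0.0752, 0.0455]
tcp_rot: [0.0, 1.0, 0.0, 0.001]
ft_force: [-0.4, -0.4, -0.3]
opening: 0.0856
gripper_force: 0.0
```

>>> play_rows(targets=[{"translation": [0, 0, 0], "roll": 0, "grip": 0.4}, {"translation": [0, 0, 0], "roll": 0, "grip": 0.6}, {"translation": [0, 0, 0], "roll": 0, "grip": 0.8}, {"translation": [0, 0, 0], "roll": 0, "grip": 1}, {"translation": [0, 0, 0], "roll": 0, "grip": 1}], squeeze=60)

```text
t: 13.6
eef_pos: [0.434, 0.0754, 0.0451]
tcp_rot: [0.0, 1.0, 0.0, 0.0]
ft_force: [-0.8, -0.7, 3.7]
opening: 0.0247
gripper_force: 58.6
```

>>> play_rows(targets=[{"translation": [0, 0, 0], "roll": 0, "grip": 1}, {"translation": [0, 0, 0], "roll": 0, "grip": 1}, {"translation": [0, 0, 0], "roll": 0, "grip": 1}])

```text
t: 13.9
eef_pos: [0.434, 0.0754, 0.0451]
tcp_rot: [0.0, 1.0, 0.0, 0.0]
ft_force: [-0.8, 0.1, 5.5]
opening: 0.0246
gripper_force: 58.6
```

>>> play_rows(targets=[{"translation": [0, 0, -0.02], "roll": 0, "grip": 1}, {"translation": [0, 0, -0.04], "roll": 0, "grip": 1}, {"translation": [0, 0, -0.045], "roll": 0, "grip": 1}, {"translation": [0, 0, -0.045], "roll": 0, "grip": 1}, {"translation": [0, 0, -0.045], "roll": 0, "grip": 1}])

```text
t: 14.4
eef_pos: [0.4326, 0.0756, 0.2409]
tcp_rot: [-0.0, 1.0, 0.0, -0.001]
ft_force: [1.2, 0.1, -2.4]
opening: 0.0247
gripper_force: 59.4
```

>>> play_rows(targets=[{"translation": [0, 0, 0], "roll": 0, "grip": 1}, {"translation": [0, 0, 0], "roll": 0, "grip": 1}, {"translation": [0, 0, 0], "roll": 0, "grip": 1}])

```text
t: 14.7
eef_pos: [0.432, 0.0755, 0.2381]
tcp_rot: [-0.0, 1.0, 0.0, -0.002]
ft_force: [0.3, -0.5, -2.5]
opening: 0.0247
gripper_force: 59.5
```

```bash
python3 -c "
from h import *
s=held('wm2',.058,.0198);print(s['t'],np.round(s['eef_pos'],4),np.round(s['tcp_rot'],4))"
```

```text
held 23 rel [-0.0008 -0.0004] 0.0097 free [0.0051 0.004 ] 0.0515 0.009
14.7 [0.432  0.0755 0.2381] [-2.0e-04  1.0e+00  2.0e-04 -2.3e-03]
```

>>> play_rows(targets=[{"translation": [0.002, 0.02, 0], "roll": 0, "grip": 1}, {"translation": [0.003, 0.035, 0], "roll": 0, "grip": 1}, {"translation": [0.004, 0.04, 0], "roll": 0, "grip": 1}, {"translation": [0.004, 0.035, 0], "roll": 0, "grip": 1}, {"translation": [0.003, 0.03, 0], "roll": 0, "grip": 1}])

```text
t: 15.25
eef_pos: [0.449, -0.086, 0.2377]
tcp_rot: [-0.001, 1.0, -0.0, -0.002]
ft_force: [0.5, 0.8, -2.1]
opening: 0.025
gripper_force: 59.6
```

>>> play_rows(targets=[{"translation": [0, 0.012, 0], "roll": 0, "grip": 1}, {"translation": [0, 0, 0.025], "roll": 0, "grip": 1}, {"translation": [0, 0, 0.025], "roll": 0, "grip": 1}, {"translation": [0, 0, 0.01], "roll": 0, "grip": 1}, {"translation": [0, 0, 0], "roll": 0, "grip": 1}])

```text
t: 15.75
eef_pos: [0.4481, -0.0953, 0.1777]
tcp_rot: [-0.002, 1.0, 0.0, -0.003]
ft_force: [0.5, -0.5, -2.9]
opening: 0.0246
gripper_force: 59.8
```

>>> play_rows(targets=[{"translation": [0, 0, 0], "roll": 0, "grip": 1}, {"translation": [0, 0, 0], "roll": 0, "grip": 1}, {"translation": [0, 0, 0], "roll": 0, "grip": 1}, {"translation": [0, 0, 0], "roll": 0, "grip": 1}])

```text
t: 16.15
eef_pos: [0.4503, -0.0967, 0.1806]
tcp_rot: [0.0, 1.0, 0.0, 0.001]
ft_force: [-0.5, 0.2, -2.2]
opening: 0.0243
gripper_force: 59.8
```

```bash
python3 -c "
from h import *
snap('wm3');snap('side4','side');snap('scene4','scene')
a=cv2.imread('pics/wm3.png');b=cv2.imread('pics/side4.png')[100:270,180:350]
cv2.imwrite('pics/z3.png',np.hstack([cv2.resize(a[:,90:430],(340,384)),cv2.resize(b,(384,384),interpolation=cv2.INTER_CUBIC)]))
s=bot.observe();print(s['t'],np.round(s['eef_pos'],4),np.round(s['tcp_rot'],4),np.round(s['ft_force'],2))"
```

```text
16.3 [ 0.4501 -0.0966  0.1802] [2.e-04 1.e+00 3.e-04 4.e-04] [-0.61 -0.   -2.97]
```

View pics/z3.png

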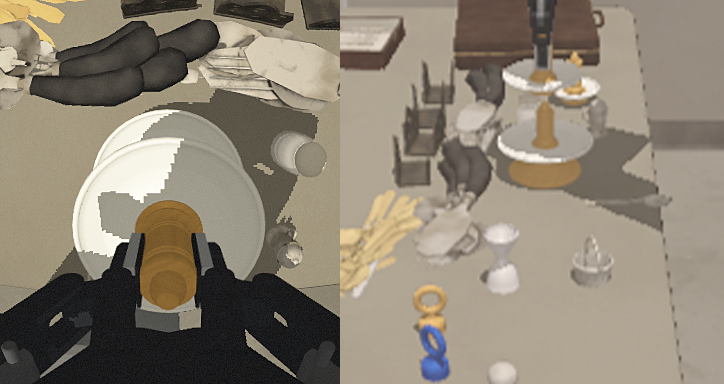

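The medium dish hangs level and concentric above the large one. Lowering.

>>> play_rows(targets=[{"translation": [-0.0013, -0.0005, 0.006], "roll": 0, "grip": 1}, {"translation": [0, 0, 0.006], "roll": 0, "grip": 1}, {"translation": [0, 0, 0.005], "roll": 0, "grip": 1}, {"translation": [0, 0, 0.004], "roll": 0, "grip": 1}, {"translation": [0, 0, 0], "roll": 0, "grip": 1}])

```text
t: 16.8
eef_pos: [0.4481, -0.0959, 0.158]
tcp_rot: [-0.0, 1.0, 0.0, -0.001]
ft_force: [0.5, 0.1, -2.0]
opening: 0.0249
gripper_force: 59.8
```

>>> play_rows(targets=[{"translation": [0, 0, 0.003], "roll": 0, "grip": 1}, {"translation": [0, 0, 0.003], "roll": 0, "grip": 1}, {"translation": [0, 0, 0.002], "roll": 0, "grip": 1}, {"translation": [0, 0, 0], "roll": 0, "grip": 1}, {"translation": [0, 0, 0], "roll": 0, "grip": 1}])

```text
t: 17.3
eef_pos: [0.4486, -0.0961, 0.1508]
tcp_rot: [-0.0, 1.0, 0.0, 0.0]
ft_force: [-0.4, 0.4, -2.6]
opening: 0.0246
gripper_force: 59.8
```

>>> play_rows(targets=[{"translation": [0, 0, 0.002], "roll": 0, "grip": 1}, {"translation": [0, 0, 0.0012], "roll": 0, "grip": 1}, {"translation": [0, 0, 0], "roll": 0, "grip": 1}, {"translation": [0, 0, 0], "roll": 0, "grip": 1}])

```text
t: 17.7
eef_pos: [0.4486, -0.0961, 0.1476]
tcp_rot: [-0.0, 1.0, 0.0, -0.0]
ft_force: [0.4, 0.1, -1.9]
opening: 0.0249
gripper_force: 59.8
```

>>> play_rows(targets=[{"translation": [0, 0, 0.001], "roll": 0, "grip": 1}, {"translation": [0, 0, 0], "roll": 0, "grip": 1}, {"translation": [0, 0, 0], "roll": 0, "grip": 1}])

```text
t: 18.0
eef_pos: [0.4488, -0.0961, 0.147]
tcp_rot: [0.0, 1.0, 0.0, 0.0]
ft_force: [-1.0, 0.6, 4.3]
opening: 0.0247
gripper_force: 60.6
```

>>> play_rows(targets=[{"translation": [0, 0, 0], "roll": 0, "grip": 0.55}, {"translation": [0, 0, 0], "roll": 0, "grip": 0.3}, {"translation": [0, 0, 0], "roll": 0, "grip": 0}, {"translation": [0, 0, 0], "roll": 0, "grip": 0}, {"translation": [0, 0, 0], "roll": 0, "grip": 0}], squeeze=20)

```text
t: 18.5
eef_pos: [0.4486, -0.0961, 0.1465]
tcp_rot: [-0.0, 1.0, 0.0, -0.0]
ft_force: [0.4, -0.2, 0.2]
opening: 0.0855
gripper_force: 0.0
```

>>> play_rows(targets=[{"translation": [0, 0, -0.02], "roll": 0, "grip": 0}, {"translation": [0, 0, -0.04], "roll": 0, "grip": 0}, {"translation": [0, 0, -0.04], "roll": 0, "grip": 0}, {"translation": [0, 0, -0.02], "roll": 0, "grip": 0}, {"translation": [-0.004, 0.026, 0], "roll": 0, "grip": 0}])

```text
t: 19.0
eef_pos: [0.4462, -0.1213, 0.2699]
tcp_rot: [0.001, 1.0, 0.002, 0.003]
ft_force: [0.2, -1.5, -0.0]
opening: 0.0853
gripper_force: 0.0
```

>>> play_rows(targets=[{"translation": [-0.006, 0.042, 0], "roll": 0, "grip": 0}, {"translation": [-0.006, 0.042, 0], "roll": 0, "grip": 0}, {"translation": [-0.006, 0.042, 0], "roll": 0, "grip": 0}, {"translation": [-0.006, 0.042, 0], "roll": 0, "grip": 0}, {"translation": [-0.006, 0.042, 0.01], "roll": 0, "grip": 0}])

```text
t: 19.5
eef_pos: [0.4148, -0.3344, 0.2576]
tcp_rot: [0.001, 1.0, 0.0, 0.001]
ft_force: [0.2, 0.6, 0.5]
opening: 0.0855
gripper_force: 0.0
```

>>> play_rows(targets=[{"translation": [-0.006, 0.034, 0.02], "roll": 0, "grip": 0}, {"translation": [0, 0, 0], "roll": 0, "grip": 0}, {"translation": [0, 0, 0], "roll": 0, "grip": 0}, {"translation": [0, 0, 0], "roll": 0, "grip": 0}])

```text
t: 19.9
eef_pos: [0.4088, -0.365, 0.2367]
tcp_rot: [-0.0, 1.0, 0.001, -0.0]
ft_force: [1.0, 0.5, 0.2]
opening: 0.0855
gripper_force: 0.0
```

```bash
python3 -c "
from h import *
s=dish('wsm',[.407,-.369]);print(s['t'],np.round(s['eef_pos'],4),np.round(s['tcp_rot'],4))"
```

```text
dish (226, 130, 73, 71) [ 0.4084 -0.3695  0.0434] 0.0002 rel [-0.0004 -0.0045]
19.9 [ 0.4088 -0.365   0.2367] [-4.e-04  1.e+00  5.e-04 -1.e-04]
```

View pics/wsm.png

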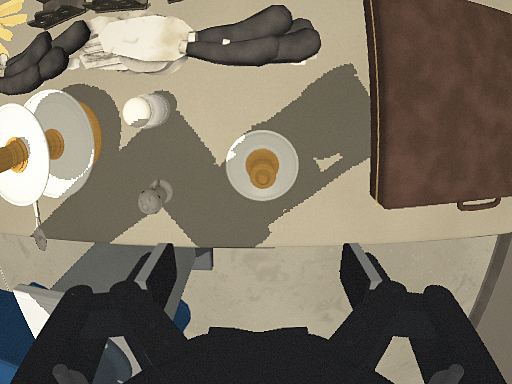

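The small dish is at (262,165), clear of the case and the shaker.

>>> play_rows(targets=[{"translation": [-0.0005, 0.003, 0], "roll": 0, "grip": 0}, {"translation": [0, 0, 0.045], "roll": 0, "grip": 0}, {"translation": [0, 0, 0.045], "roll": 0, "grip": 0}, {"translation": [0, 0, 0.045], "roll": 0, "grip": 0}, {"translation": [0, 0, 0.028], "roll": 0, "grip": 0}])

```text
t: 20.45
eef_pos: [0.4079, -0.3675, 0.0715]
tcp_rot: [-0.001, 1.0, 0.001, -0.001]
ft_force: [0.0, 0.7, 1.1]
opening: 0.0857
gripper_force: 0.0
```

>>> play_rows(targets=[{"translation": [0, 0, 0.015], "roll": 0, "grip": 0}, {"translation": [0, 0, 0.0135], "roll": 0, "grip": 0}, {"translation": [0, 0, 0], "roll": 0, "grip": 0}, {"translation": [0, 0, 0], "roll": 0, "grip": 0}, {"translation": [0, 0, 0], "roll": 0, "grip": 0}])

```text
t: 20.95
eef_pos: [0.4089, -0.3697, 0.0463]
tcp_rot: [0.001, 1.0, 0.0, 0.001]
ft_force: [0.0, -0.1, -0.2]
opening: 0.0855
gripper_force: 0.0
```

>>> play_rows(targets=[{"translation": [0, 0, 0], "roll": 0, "grip": 0.4}, {"translation": [0, 0, 0], "roll": 0, "grip": 0.6}, {"translation": [0, 0, 0], "roll": 0, "grip": 0.8}, {"translation": [0, 0, 0], "roll": 0, "grip": 1}, {"translation": [0, 0, 0], "roll": 0, "grip": 1}], squeeze=60)

```text
t: 21.45
eef_pos: [0.4083, -0.3693, 0.0454]
tcp_rot: [0.0, 1.0, 0.0, 0.0]
ft_force: [-1.1, 0.2, 3.2]
opening: 0.0248
gripper_force: 58.7
```

>>> play_rows(targets=[{"translation": [0, 0, 0], "roll": 0, "grip": 1}, {"translation": [0, 0, 0], "roll": 0, "grip": 1}, {"translation": [0, 0, 0], "roll": 0, "grip": 1}])

```text
t: 21.75
eef_pos: [0.4083, -0.3693, 0.0454]
tcp_rot: [0.0, 1.0, 0.0, 0.0]
ft_force: [-0.6, -0.4, 4.9]
opening: 0.0247
gripper_force: 58.7
```

>>> play_rows(targets=[{"translation": [0, 0, -0.02], "roll": 0, "grip": 1}, {"translation": [0, 0, -0.045], "roll": 0, "grip": 1}, {"translation": [0, 0, -0.05], "roll": 0, "grip": 1}, {"translation": [0, 0, -0.05], "roll": 0, "grip": 1}, {"translation": [0, 0, -0.05], "roll": 0, "grip": 1}])

```text
t: 22.25
eef_pos: [0.4077, -0.3683, 0.2611]
tcp_rot: [-0.001, 1.0, 0.0, -0.001]
ft_force: [-0.3, -1.7, -1.7]
opening: 0.0246
gripper_force: 59.2
```

>>> play_rows(targets=[{"translation": [0, 0, -0.05], "roll": 0, "grip": 1}, {"translation": [0, 0, 0], "roll": 0, "grip": 1}, {"translation": [0, 0, 0], "roll": 0, "grip": 1}, {"translation": [0, 0, 0], "roll": 0, "grip": 1}])

```text
t: 22.65
eef_pos: [0.4073, -0.3678, 0.308]
tcp_rot: [-0.002, 1.0, 0.0, -0.001]
ft_force: [-0.6, 0.2, -1.6]
opening: 0.0247
gripper_force: 59.4
```

>>> play_rows(targets=[{"translation": [0.003, -0.02, 0], "roll": 0, "grip": 1}, {"translation": [0.005, -0.035, 0], "roll": 0, "grip": 1}, {"translation": [0.006, -0.04, 0], "roll": 0, "grip": 1}, {"translation": [0.006, -0.04, 0], "roll": 0, "grip": 1}, {"translation": [0.006, -0.04, 0], "roll": 0, "grip": 1}])

```text
t: 23.15
eef_pos: [0.433, -0.1909, 0.3081]
tcp_rot: [-0.002, 1.0, 0.0, -0.002]
ft_force: [0.9, -0.1, -2.3]
opening: 0.0244
gripper_force: 59.3
```

>>> play_rows(targets=[{"translation": [0.006, -0.04, 0], "roll": 0, "grip": 1}, {"translation": [0.006, -0.036, 0], "roll": 0, "grip": 1}, {"translation": [0.0034, -0.0207, 0], "roll": 0, "grip": 1}, {"translation": [0, 0, 0.02], "roll": 0, "grip": 1}, {"translation": [0, 0, 0.02], "roll": 0, "grip": 1}])

```text
t: 23.65
eef_pos: [0.4485, -0.0949, 0.2686]
tcp_rot: [-0.001, 1.0, 0.002, -0.001]
ft_force: [0.2, -0.7, -1.8]
opening: 0.0247
gripper_force: 59.4
```

>>> play_rows(targets=[{"translation": [0, 0, 0], "roll": 0, "grip": 1}, {"translation": [0, 0, 0], "roll": 0, "grip": 1}, {"translation": [0, 0, 0], "roll": 0, "grip": 1}, {"translation": [0, 0, 0], "roll": 0, "grip": 1}, {"translation": [0, 0, 0], "roll": 0, "grip": 1}])

```text
t: 24.15
eef_pos: [0.4498, -0.0977, 0.2707]
tcp_rot: [0.0, 1.0, 0.0, 0.001]
ft_force: [0.1, 0.0, -2.3]
opening: 0.0245
gripper_force: 59.4
```

```bash
python3 -c "
from h import *
snap('ws3');snap('side5','side');snap('scene5','scene')
a=cv2.imread('pics/ws3.png');b=cv2.imread('pics/side5.png')[60:210,190:340]
cv2.imwrite('pics/z4.png',np.hstack([cv2.resize(a[:,90:430],(340,384)),cv2.resize(b,(384,384),interpolation=cv2.INTER_CUBIC)]))
s=bot.observe();print(s['t'],np.round(s['eef_pos'],4),np.round(s['tcp_rot'],4),np.round(s['ft_force'],2))"
```

```text
24.3 [ 0.4496 -0.0976  0.2705] [2.e-04 1.e+00 1.e-04 4.e-04] [-0.49  0.48 -1.03]
```

View pics/z4.png

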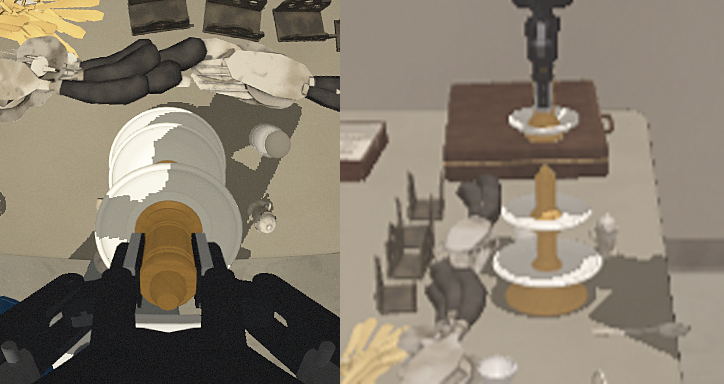

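Two tiers stand level, with the small dish above them in line (544,120 over 545,165). Lowering.

>>> play_rows(targets=[{"translation": [-0.001, -0.0015, 0.01], "roll": 0, "grip": 1}, {"translation": [0, 0, 0.012], "roll": 0, "grip": 1}, {"translation": [0, 0, 0.01], "roll": 0, "grip": 1}, {"translation": [0, 0, 0.006], "roll": 0, "grip": 1}, {"translation": [0, 0, 0], "roll": 0, "grip": 1}])

```text
t: 24.8
eef_pos: [0.4478, -0.0956, 0.231]
tcp_rot: [-0.001, 1.0, 0.0, -0.001]
ft_force: [0.3, -0.5, -2.1]
opening: 0.0245
gripper_force: 59.4
```

>>> play_rows(targets=[{"translation": [0, 0, 0], "roll": 0, "grip": 1}, {"translation": [0, 0, 0.003], "roll": 0, "grip": 1}, {"translation": [0, 0, 0.003], "roll": 0, "grip": 1}, {"translation": [0, 0, 0], "roll": 0, "grip": 1}, {"translation": [0, 0, 0], "roll": 0, "grip": 1}])

```text
t: 25.3
eef_pos: [0.4485, -0.0959, 0.2261]
tcp_rot: [0.0, 1.0, 0.0, 0.0]
ft_force: [0.3, 0.5, -1.6]
opening: 0.0245
gripper_force: 59.4
```

>>> play_rows(targets=[{"translation": [0, 0, 0.003], "roll": 0, "grip": 1}, {"translation": [0, 0, 0.0022], "roll": 0, "grip": 1}, {"translation": [0, 0, 0], "roll": 0, "grip": 1}, {"translation": [0, 0, 0], "roll": 0, "grip": 1}])

```text
t: 25.7
eef_pos: [0.4485, -0.0959, 0.2208]
tcp_rot: [-0.0, 1.0, 0.0, -0.0]
ft_force: [0.0, 0.4, -1.7]
opening: 0.0246
gripper_force: 59.4
```

>>> play_rows(targets=[{"translation": [0, 0, 0.001], "roll": 0, "grip": 1}, {"translation": [0, 0, 0], "roll": 0, "grip": 1}, {"translation": [0, 0, 0], "roll": 0, "grip": 1}])

```text
t: 26.0
eef_pos: [0.4485, -0.0959, 0.2199]
tcp_rot: [0.0, 1.0, 0.0, 0.0]
ft_force: [-0.4, -0.8, -2.2]
opening: 0.0244
gripper_force: 59.4
```

>>> play_rows(targets=[{"translation": [0, 0, 0.0006], "roll": 0, "grip": 1}, {"translation": [0, 0, 0], "roll": 0, "grip": 1}, {"translation": [0, 0, 0], "roll": 0, "grip": 1}])

```text
t: 26.3
eef_pos: [0.4486, -0.0959, 0.2194]
tcp_rot: [0.0, 1.0, 0.0, 0.0]
ft_force: [-0.7, -0.4, -1.0]
opening: 0.0245
gripper_force: 59.4
```

>>> play_rows(targets=[{"translation": [0, 0, 0.0006], "roll": 0, "grip": 1}, {"translation": [0, 0, 0], "roll": 0, "grip": 1}, {"translation": [0, 0, 0], "roll": 0, "grip": 1}])

```text
t: 26.6
eef_pos: [0.4489, -0.096, 0.2193]
tcp_rot: [0.0, 1.0, 0.0, 0.001]
ft_force: [-1.1, 0.4, 5.3]
opening: 0.0248
gripper_force: 59.9
```

>>> play_rows(targets=[{"translation": [0, 0, 0], "roll": 0, "grip": 0.55}, {"translation": [0, 0, 0], "roll": 0, "grip": 0.3}, {"translation": [0, 0, 0], "roll": 0, "grip": 0}, {"translation": [0, 0, 0], "roll": 0, "grip": 0}, {"translation": [0, 0, 0], "roll": 0, "grip": 0}], squeeze=20)

```text
t: 27.1
eef_pos: [0.4484, -0.0959, 0.2186]
tcp_rot: [-0.0, 1.0, 0.0, -0.0]
ft_force: [0.4, -0.2, -0.4]
opening: 0.0852
gripper_force: 0.0
```

>>> play_rows(targets=[{"translation": [0, 0, -0.02], "roll": 0, "grip": 0}, {"translation": [0, 0, -0.035], "roll": 0, "grip": 0}, {"translation": [0, 0, -0.035], "roll": 0, "grip": 0}, {"translation": [0, 0, -0.02], "roll": 0, "grip": 0}, {"translation": [0.006, -0.025, 0], "roll": 0, "grip": 0}])

```text
t: 27.6
eef_pos: [0.4566, -0.0732, 0.3321]
tcp_rot: [0.002, 1.0, -0.001, 0.004]
ft_force: [-0.1, -0.0, -0.7]
opening: 0.0853
gripper_force: 0.0
```

>>> play_rows(targets=[{"translation": [0.011, -0.042, 0], "roll": 0, "grip": 0}, {"translation": [0.011, -0.042, 0], "roll": 0, "grip": 0}, {"translation": [0.011, -0.042, 0], "roll": 0, "grip": 0}, {"translation": [0.011, -0.042, 0], "roll": 0, "grip": 0}, {"translation": [0.011, -0.042, 0], "roll": 0, "grip": 0}])

```text
t: 28.1
eef_pos: [0.5095, 0.1409, 0.3287]
tcp_rot: [0.0, 1.0, 0.0, 0.0]
ft_force: [1.0, 0.2, -0.2]
opening: 0.0857
gripper_force: 0.0
```

>>> play_rows(targets=[{"translation": [0.011, -0.042, 0], "roll": 0, "grip": 0}, {"translation": [0.011, -0.042, 0], "roll": 0, "grip": 0}, {"translation": [0.011, -0.042, 0.02], "roll": 0, "grip": 0}, {"translation": [0.008, -0.036, 0.03], "roll": 0, "grip": 0}, {"translation": [0, 0, 0.03], "roll": 0, "grip": 0}])

```text
t: 28.6
eef_pos: [0.5512, 0.3058, 0.2478]
tcp_rot: [-0.001, 1.0, 0.002, 0.001]
ft_force: [-0.8, 0.1, 0.4]
opening: 0.0854
gripper_force: 0.0
```

>>> play_rows(targets=[{"translation": [0, 0, 0], "roll": 0, "grip": 0}, {"translation": [0, 0, 0], "roll": 0, "grip": 0}, {"translation": [0, 0, 0], "roll": 0, "grip": 0}])

```text
t: 28.9
eef_pos: [0.5514, 0.3008, 0.2506]
tcp_rot: [-0.0, 1.0, -0.0, 0.001]
ft_force: [0.3, -0.6, 0.9]
opening: 0.0857
gripper_force: 0.0
```

```bash
python3 - <<'E'
from h import *
s,im=snap('wring');print(s['t'],np.round(s['eef_pos'],4),np.round(s['tcp_rot'],4))
a=cv2.imread('pics/wring.png');cv2.imwrite('pics/z5.png',np.vstack([cv2.resize(a[90:220,170:370],None,fx=3,fy=3,interpolation=cv2.INTER_CUBIC),cv2.resize(a[:,:],(600,200))]))
for n in('scene','side'): snap(n+'6',n)
E
```

```text
28.9 [0.5514 0.3008 0.2506] [-4.0e-04  1.0e+00 -3.0e-04  1.5e-03]
```

View pics/z5.png

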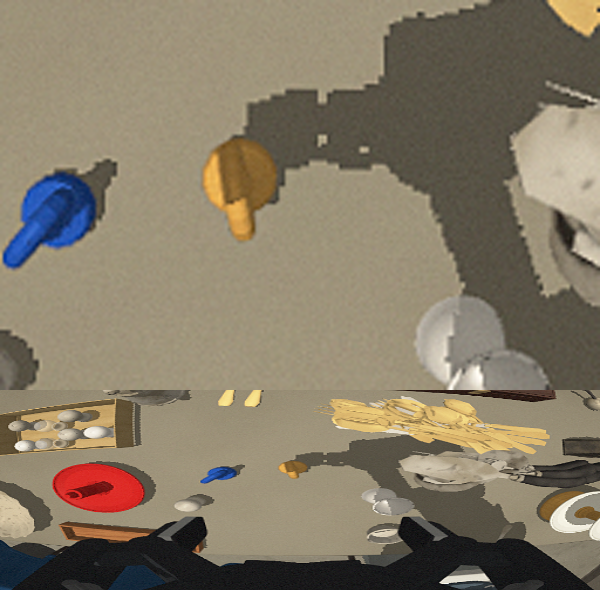

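The ring is at (250,150) in the wrist picture, seen edge-on with its plane close to the x–z plane. Blue look-alike at (190,160). I'll fit the collar and the bar direction.

```bash
python3 - <<'E'
from h import *
s,im=saved('wring')
hs=cv2.cvtColor(im,cv2.COLOR_RGB2HSV)
b=((hs[...,0]>8)&(hs[...,0]<28)&(hs[...,1]>110)&(hs[...,2]>50)).astype(np.uint8);b[:,:225]=0;b[:,275:]=0;b[:125]=0;b[185:]=0
c=max(blobs(b),key=cv2.contourArea)[:,0];print(cv2.boundingRect(c))
up=c[c[:,1]<152]
for z in(.007,.014):
    f,e=circ(plane("wrist",up,z,s),.016);print("collar z",z,f.round(4),e.round(4))
for y in range(155,172,2):
    xs=np.where(b[y])[0]
    if len(xs): print(y,xs.min(),xs.max(),plane("wrist",[xs.mean(),y],.05,s).round(4),plane("wrist",[xs.mean(),y],.06,s).round(4))
m=cv2.imread("pics/side6.png")[:,:,::-1].copy();hs=cv2.cvtColor(m,cv2.COLOR_RGB2HSV)
b=((hs[...,0]>8)&(hs[...,0]<28)&(hs[...,1]>110)&(hs[...,2]>60)).astype(np.uint8);b[:,:205]=0;b[:,235:]=0;b[:222]=0;b[258:]=0
for c in blobs(b,20): print("side",cv2.boundingRect(c))
cv2.imwrite("pics/z6.png",cv2.resize(cv2.imread("pics/side6.png")[80:260,195:345],None,fx=3.3,fy=3.3,interpolation=cv2.INTER_CUBIC))
E
```

```text
(237, 136, 25, 34)
collar z 0.007 [0.5674 0.3117 0.016 ] 0.0007
collar z 0.014 [0.5682 0.3115 0.016 ] 0.0009
155 239 260 [[0.5669 0.3105]] [[0.5687 0.3102]]
157 240 258 [[0.5646 0.3111]] [[0.5664 0.3108]]
159 243 256 [[0.5622 0.3105]] [[0.5642 0.3102]]
161 246 254 [[0.5599 0.31  ]] [[0.5619 0.3097]]
163 246 254 [[0.5575 0.31  ]] [[0.5596 0.3097]]
165 247 254 [[0.5552 0.3094]] [[0.5573 0.3092]]
167 247 254 [[0.5528 0.3095]] [[0.555  0.3092]]
169 249 253 [[0.5504 0.3089]] [[0.5527 0.3087]]
side (213, 226, 14, 21)
```

View pics/z6.png

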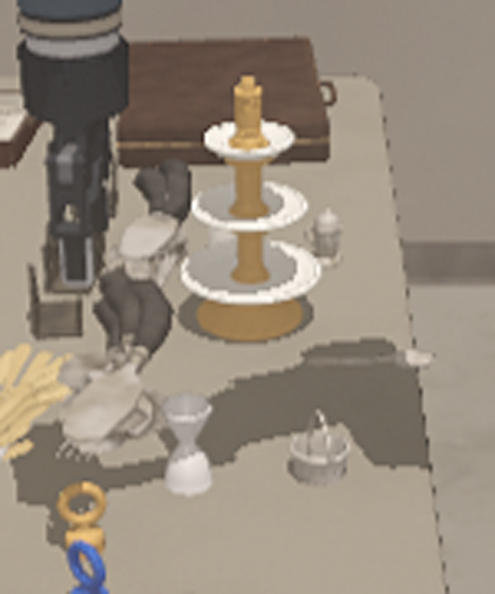

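The three tiers stand upright and level. I'll move over the ring with half-open fingers and look again from closer.

>>> play_rows(targets=[{"translation": [0.0166, -0.0112, 0], "roll": 0, "grip": 0.5}, {"translation": [0, 0, 0], "roll": -6, "grip": 0.5}, {"translation": [0, 0, 0.045], "roll": 0, "grip": 0.5}, {"translation": [0, 0, 0.045], "roll": 0, "grip": 0.5}, {"translation": [0, 0, 0.04], "roll": 0, "grip": 0.5}])

```text
t: 29.55
eef_pos: [0.5676, 0.312, 0.1187]
tcp_rot: [-0.0, 0.999, 0.052, 0.001]
ft_force: [0.0, 0.1, -0.4]
opening: 0.0427
gripper_force: 0.0
```

>>> play_rows(targets=[{"translation": [0, 0, 0], "roll": 0, "grip": 0.5}, {"translation": [0, 0, 0], "roll": 0, "grip": 0.5}, {"translation": [0, 0, 0], "roll": 0, "grip": 0.5}, {"translation": [0, 0, 0], "roll": 0, "grip": 0.5}])

```text
t: 29.95
eef_pos: [0.5689, 0.313, 0.1219]
tcp_rot: [-0.001, 0.999, 0.053, 0.003]
ft_force: [0.7, 0.4, -0.0]
opening: 0.0429
gripper_force: 0.0
```

```bash
python3 - <<'E'
from h import *
s,im=snap('wring2');print(s['t'],np.round(s['eef_pos'],4),np.round(s['tcp_rot'],4),s['opening'])
a=cv2.imread('pics/wring2.png');cv2.imwrite('pics/z7.png',cv2.resize(a[150:360,120:400],None,fx=2.8,fy=2.8,interpolation=cv2.INTER_CUBIC))
E
```

```text
29.95 [0.5689 0.313  0.1219] [-8.000e-04  9.986e-01  5.250e-02  2.800e-03] 0.042882439005199134
```

View pics/z7.png

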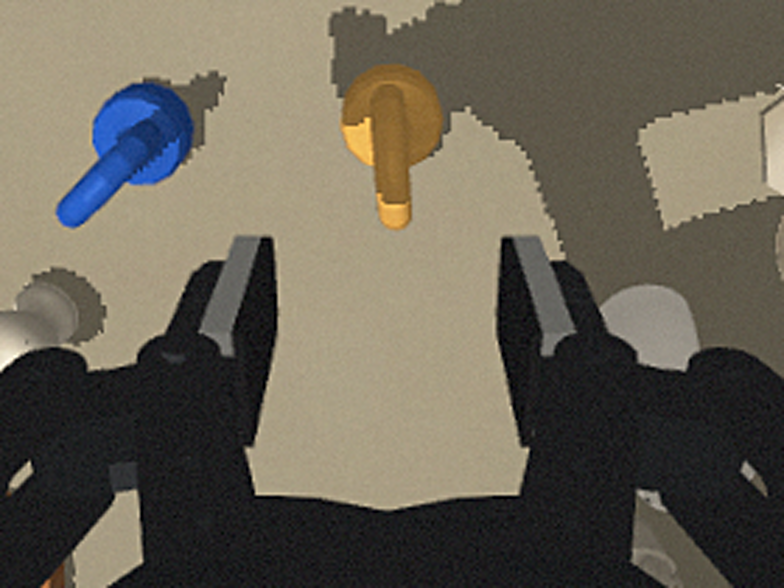

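```bash
python3 - <<'E'
from h import *
s,im=saved('wring2')
a=plane("wrist",[260,172.7],0,s)[0];print("collar +x edge",a,"centre",a-.016*np.array([.995,.104]))
p0=plane("wrist",[261,232.3],.03,s)[0];p1=plane("wrist",[261,232.3],.06,s)[0];g=(p1[0]-p0[0])/.03
print("slope",g,"cx",p0[0]+g*.014+.02*np.hypot(1,g),p0,p1)
u=plane("wrist",[258.5,184],.05,s)[0];v=plane("wrist",[261,228],.05,s)[0];print(u,v,np.degrees(np.arctan2(*(u-v)[::-1])))
E
```

```text
collar +x edge [0.58302996 0.31276163] centre [0.56710996 0.31109763]
slope 0.46235102132405154 cx 0.5677770670753316 [0.53926992 0.30740359] [0.55314045 0.30915769]
[0.58646796 0.314491  ] [0.55211532 0.3089635 ] 9.140803949615302
```

>>> play_rows(targets=[{"translation": [-0.0014, 0.001, 0], "roll": 0, "grip": 0.5}, {"translation": [0, 0, 0.03], "roll": -3, "grip": 0.5}, {"translation": [0, 0, 0.03], "roll": 0, "grip": 0.5}, {"translation": [0, 0, 0.018], "roll": 0, "grip": 0.5}, {"translation": [0, 0, 0.009], "roll": 0, "grip": 0.5}])

```text
t: 30.5
eef_pos: [0.5647, 0.3109, 0.0304]
tcp_rot: [0.0, 0.997, 0.079, -0.001]
ft_force: [-0.8, -0.7, -0.2]
opening: 0.0425
gripper_force: 0.0
```

>>> play_rows(targets=[{"translation": [0, 0, 0], "roll": 0, "grip": 0.5}, {"translation": [0, 0, 0], "roll": 0, "grip": 0.5}, {"translation": [0, 0, 0], "roll": 0, "grip": 0.5}, {"translation": [0, 0, 0], "roll": 0, "grip": 0.5}])

```text
t: 30.9
eef_pos: [0.5664, 0.3116, 0.033]
tcp_rot: [-0.0, 0.997, 0.079, 0.001]
ft_force: [-1.2, -0.2, -0.6]
opening: 0.0427
gripper_force: 0.0
```

>>> play_rows(targets=[{"translation": [0.001, 0, 0], "roll": 0, "grip": 0.6}, {"translation": [0, 0, 0], "roll": 0, "grip": 0.7}, {"translation": [0, 0, 0], "roll": 0, "grip": 0.8}, {"translation": [0, 0, 0], "roll": 0, "grip": 0.9}, {"translation": [0, 0, 0], "roll": 0, "grip": 1}], squeeze=40)

```text
t: 31.4
eef_pos: [0.5667, 0.3114, 0.0319]
tcp_rot: [-0.0, 0.997, 0.079, 0.0]
ft_force: [0.6, -0.0, 1.0]
opening: 0.0084
gripper_force: 38.9
```

>>> play_rows(targets=[{"translation": [0, 0, 0], "roll": 0, "grip": 1}, {"translation": [0, 0, 0], "roll": 0, "grip": 1}, {"translation": [0, 0, 0], "roll": 0, "grip": 1}, {"translation": [0, 0, 0], "roll": 0, "grip": 1}])

```text
t: 31.8
eef_pos: [0.5667, 0.3114, 0.0319]
tcp_rot: [-0.0, 0.997, 0.079, 0.0]
ft_force: [-0.8, 0.7, 2.2]
opening: 0.0083
gripper_force: 39.0
```

>>> play_rows(targets=[{"translation": [0, 0, -0.02], "roll": 0, "grip": 1}, {"translation": [0, 0, -0.04], "roll": 0, "grip": 1}, {"translation": [0, 0, -0.05], "roll": 0, "grip": 1}, {"translation": [0, 0, -0.05], "roll": 4.5, "grip": 1}, {"translation": [0, 0, -0.05], "roll": 4.5, "grip": 1}])

```text
t: 32.3
eef_pos: [0.5659, 0.3111, 0.2429]
tcp_rot: [0.0, 1.0, -0.001, -0.001]
ft_force: [1.4, 0.7, -1.7]
opening: 0.0082
gripper_force: 39.0
```

>>> play_rows(targets=[{"translation": [0, 0, -0.05], "roll": 0, "grip": 1}, {"translation": [0, 0, -0.05], "roll": 0, "grip": 1}, {"translation": [0, 0, -0.02], "roll": 0, "grip": 1}, {"translation": [0, 0, 0], "roll": 0, "grip": 1}, {"translation": [0, 0, 0], "roll": 0, "grip": 1}])

```text
t: 32.8
eef_pos: [0.5658, 0.3111, 0.3603]
tcp_rot: [0.0, 1.0, 0.0, -0.001]
ft_force: [-0.5, 0.7, -1.9]
opening: 0.0084
gripper_force: 38.9
```

```bash
python3 - <<'E'
from h import *
s,im=snap('wring3');snap('side7','side');print(s['t'],np.round(s['eef_pos'],4),np.round(s['tcp_rot'],4),s['opening'])
hs=cv2.cvtColor(im,cv2.COLOR_RGB2HSV)
b=((hs[...,0]>8)&(hs[...,0]<28)&(hs[...,1]>110)&(hs[...,2]>40)).astype(np.uint8);b[:150]=0;b[:,:200]=0;b[:,320:]=0
c=max(blobs(b),key=cv2.contourArea)[:,0];print(cv2.boundingRect(c))
t=c[c[:,1]==c[:,1].min()].mean(0);z=s['eef_pos'][2]-.0319
a=plane("wrist",t,z,s)[0];print(t,"collar centre rel TCP x",a[0]-.016-s['eef_pos'][0], a[1]-s['eef_pos'][1])
E
```

```text
32.8 [0.5658 0.3111 0.3603] [ 4.0e-04  1.0e+00  2.0e-04 -1.1e-03] 0.008420943593383318
(231, 204, 55, 102)
[258. 204.] collar centre rel TCP x 0.00028700790711810864 -0.00011831993335675861
```

>>> play_rows(targets=[{"translation": [-0.005, 0.018, 0], "roll": 0, "grip": 1}, {"translation": [-0.01, 0.035, 0], "roll": 0, "grip": 1}, {"translation": [-0.012, 0.042, 0], "roll": 0, "grip": 1}, {"translation": [-0.012, 0.042, 0], "roll": 0, "grip": 1}, {"translation": [-0.012, 0.042, 0], "roll": 0, "grip": 1}])

```text
t: 33.4
eef_pos: [0.5139, 0.1309, 0.359]
tcp_rot: [0.0, 1.0, 0.001, -0.003]
ft_force: [1.0, 0.1, -1.4]
opening: 0.0087
gripper_force: 39.0
```

>>> play_rows(targets=[{"translation": [-0.012, 0.042, 0], "roll": 0, "grip": 1}, {"translation": [-0.012, 0.042, 0], "roll": 0, "grip": 1}, {"translation": [-0.012, 0.042, 0], "roll": 0, "grip": 1}, {"translation": [-0.012, 0.042, 0], "roll": 0, "grip": 1}, {"translation": [-0.01, 0.035, 0], "roll": 0, "grip": 1}])

```text
t: 33.9
eef_pos: [0.4559, -0.0722, 0.3595]
tcp_rot: [-0.001, 1.0, -0.0, -0.002]
ft_force: [0.8, 0.1, -0.5]
opening: 0.0082
gripper_force: 39.1
```

>>> play_rows(targets=[{"translation": [-0.008, 0.025, 0], "roll": 0, "grip": 1}, {"translation": [0, 0, 0.015], "roll": 0, "grip": 1}, {"translation": [0, 0, 0.02], "roll": 0, "grip": 1}, {"translation": [0, 0, 0], "roll": 0, "grip": 1}, {"translation": [0, 0, 0], "roll": 0, "grip": 1}])

```text
t: 34.4
eef_pos: [0.4491, -0.0953, 0.3254]
tcp_rot: [-0.001, 1.0, 0.0, -0.002]
ft_force: [0.8, -0.4, -0.8]
opening: 0.0083
gripper_force: 39.1
```

>>> play_rows(targets=[{"translation": [0, 0, 0], "roll": 0, "grip": 1}, {"translation": [0, 0, 0], "roll": 0, "grip": 1}, {"translation": [0, 0, 0], "roll": 0, "grip": 1}])

```text
t: 34.7
eef_pos: [0.4502, -0.0956, 0.3273]
tcp_rot: [0.0, 1.0, 0.0, 0.001]
ft_force: [-0.1, -0.8, -1.2]
opening: 0.0085
gripper_force: 39.1
```

>>> play_rows(targets=[{"translation": [-0.0013, 0.0003, 0.01], "roll": 0, "grip": 1}, {"translation": [0, 0, 0.012], "roll": 0, "grip": 1}, {"translation": [0, 0, 0.008], "roll": 0, "grip": 1}, {"translation": [0, 0, 0.004], "roll": 0, "grip": 1}, {"translation": [0, 0, 0], "roll": 0, "grip": 1}])

```text
t: 35.2
eef_pos: [0.4481, -0.0958, 0.292]
tcp_rot: [-0.0, 1.0, 0.0, -0.001]
ft_force: [0.2, 0.0, -0.4]
opening: 0.0082
gripper_force: 39.1
```

>>> play_rows(targets=[{"translation": [0, 0, 0], "roll": 0, "grip": 1}, {"translation": [0, 0, 0.003], "roll": 0, "grip": 1}, {"translation": [0, 0, 0.002], "roll": 0, "grip": 1}, {"translation": [0, 0, 0], "roll": 0, "grip": 1}, {"translation": [0, 0, 0], "roll": 0, "grip": 1}])

```text
t: 35.7
eef_pos: [0.4485, -0.0959, 0.2877]
tcp_rot: [0.0, 1.0, 0.0, -0.0]
ft_force: [-0.0, -1.0, -0.1]
opening: 0.0081
gripper_force: 39.1
```

>>> play_rows(targets=[{"translation": [0, 0, 0.003], "roll": 0, "grip": 1}, {"translation": [0, 0, 0.003], "roll": 0, "grip": 1}, {"translation": [0, 0, 0.002], "roll": 0, "grip": 1}, {"translation": [0, 0, 0], "roll": 0, "grip": 1}, {"translation": [0, 0, 0], "roll": 0, "grip": 1}])

```text
t: 36.2
eef_pos: [0.4485, -0.096, 0.2796]
tcp_rot: [-0.0, 1.0, 0.0, -0.0]
ft_force: [-0.2, -0.5, -1.0]
opening: 0.0078
gripper_force: 39.1
```

>>> play_rows(targets=[{"translation": [0, 0, 0.0015], "roll": 0, "grip": 1}, {"translation": [0, 0, 0], "roll": 0, "grip": 1}, {"translation": [0, 0, 0], "roll": 0, "grip": 1}])

```text
t: 36.5
eef_pos: [0.4485, -0.0959, 0.2782]
tcp_rot: [-0.0, 1.0, 0.0, 0.0]
ft_force: [-0.5, 0.8, -0.8]
opening: 0.0078
gripper_force: 39.1
```

>>> play_rows(targets=[{"translation": [0, 0, 0.0007], "roll": 0, "grip": 1}, {"translation": [0, 0, 0], "roll": 0, "grip": 1}, {"translation": [0, 0, 0], "roll": 0, "grip": 1}])

```text
t: 36.8
eef_pos: [0.4486, -0.096, 0.2777]
tcp_rot: [0.0, 1.0, 0.0, 0.0]
ft_force: [-0.6, 0.0, 1.2]
opening: 0.0082
gripper_force: 39.2
```

>>> play_rows(targets=[{"translation": [0, 0, 0.0005], "roll": 0, "grip": 1}, {"translation": [0, 0, 0], "roll": 0, "grip": 1}, {"translation": [0, 0, 0], "roll": 0, "grip": 1}])

```text
t: 37.1
eef_pos: [0.449, -0.0962, 0.2777]
tcp_rot: [0.0, 1.0, 0.0, 0.001]
ft_force: [-1.0, -0.0, 4.9]
opening: 0.0078
gripper_force: 39.8
```

Contact at the expected height. Releasing to half-open, then rising straight up.

>>> play_rows(targets=[{"translation": [0, 0, 0], "roll": 0, "grip": 0.85}, {"translation": [0, 0, 0], "roll": 0, "grip": 0.7}, {"translation": [0, 0, 0], "roll": 0, "grip": 0.5}, {"translation": [0, 0, 0], "roll": 0, "grip": 0.5}, {"translation": [0, 0, 0], "roll": 0, "grip": 0.5}], squeeze=20)

```text
t: 37.6
eef_pos: [0.4484, -0.0959, 0.2768]
tcp_rot: [-0.0, 1.0, 0.0, -0.0]
ft_force: [-0.9, -1.1, -0.7]
opening: 0.0427
gripper_force: 0.0
```

>>> play_rows(targets=[{"translation": [0, 0, -0.02], "roll": 0, "grip": 0.5}, {"translation": [0, 0, -0.03], "roll": 0, "grip": 0.5}, {"translation": [0, 0, -0.04], "roll": 0, "grip": 0.5}, {"translation": [0, 0, -0.03], "roll": 0, "grip": 0.5}, {"translation": [0, 0, 0], "roll": 0, "grip": 0.5}])

```text
t: 38.1
eef_pos: [0.4507, -0.097, 0.4015]
tcp_rot: [0.002, 1.0, 0.0, 0.005]
ft_force: [-0.8, 0.2, 0.3]
opening: 0.0428
gripper_force: 0.0
```

>>> play_rows(targets=[{"translation": [0, 0, 0], "roll": 0, "grip": 0.5}, {"translation": [0, 0, 0], "roll": 0, "grip": 0.5}, {"translation": [0, 0, 0], "roll": 0, "grip": 0.5}, {"translation": [0, 0, 0], "roll": 0, "grip": 0.5}])

```text
t: 38.5
eef_pos: [0.448, -0.0958, 0.3959]
tcp_rot: [-0.001, 1.0, 0.0, -0.001]
ft_force: [0.5, 0.1, 0.4]
opening: 0.0426
gripper_force: 0.0
```

```bash
python3 - <<'E'
from h import *
s,_=snap('wend');snap('side8','side');snap('scene8','scene');print(s['t'],np.round(s['eef_pos'],4))
b=cv2.imread('pics/side8.png')[40:240,170:350];a=cv2.imread('pics/wend.png')[:,90:430]
cv2.imwrite('pics/z8.png',np.hstack([a,cv2.resize(b,(346,384),interpolation=cv2.INTER_CUBIC)]))
E
```

```text
38.5 [ 0.448  -0.0958  0.3959]
```

View pics/z8.png

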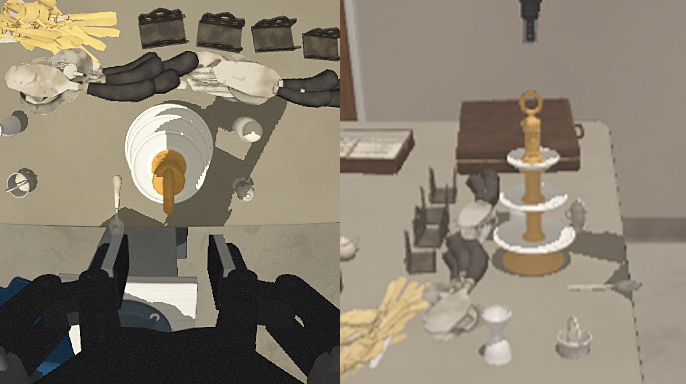

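The stand is complete and upright, with the ring on top at (531,103) in the side crop. The fingers are clear and the bystanders are in place.

```bash
python3 -c "
from workcell import bot
print(bot.finish_job())"
```

```text
the job is handed in; nothing more can be done
None
```

The cake stand is together on its foot (large, medium and small dish, then the ring handle), each piece lowered until it touched at its seated height and then released, and the job was handed in at about 39 s; the final pictures show it upright with the other goods in place, but the hand-in returned no verdict.

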